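# Offer up a hinge leaf for a bore-line check

### The job

On the measuring slide, first wind the handwheel clockwise by its crank knob until the carriage is fully home against the red stop; move the carriage by the wheel only, never by pushing it. Then lift the brass hinge leaf out of its blue rest, keep it upright with its knuckle down, and lower it gently into the gap between the two knuckles of the aluminium leaf until all three bores are in one straight line. Finish while holding it there, still and hanging in the gripper alone without resting on or pressing the aluminium leaf, and leave the mouse, the cup and the yellow tray where they are.

Things in the scene. Friction and masses are not known exactly. Their poses are not given: they have to be found in the camera images.
- handwheel (a joint): Angle of the handwheel (rad), an aluminium disc 104 mm across lying level on a dark gearbox at one end of the grey measuring slide, shaft vertical. Grows as it turns clockwise seen from above; 9.42 is the end of travel, where the carriage meets the stop. Starts between 1.0 and 4.2. Turns lightly (about 2 N at the knob) and stays where it is left.
- stop_face (a point): Middle of the face of the red stop block that the carriage's edge comes to touch, 47 mm above the table. x, y, z as fixed_bore. At home fixed_bore is 50 mm short of this face along y (y = -0.050 in this frame) and 88 mm above this point.
- wheel_axis (a point): Point on the vertical axis of the handwheel, at half the height of the crank knob (105 mm above the table). The top face of the wheel disc is 22 mm below this point.
- knob_mid (a point): Middle of the black crank knob, an upright cylinder 22 mm in diameter and 42 mm tall standing on the wheel 40 mm from its axis. It spins freely on its stud, so a gripper can hold it without turning while it is led round the circle. Only its position is of use.
- carriage: Carriage (aluminium plate 100 x 100 mm) with a plywood jamb block (50 x 86 mm, top 96 mm above the table) and the fixed aluminium hinge leaf standing upright in it (plate 10 mm thick, 70 mm wide), two knuckles on top. Origin and axes as fixed_bore. It moves along its y, 60 mm per full turn of the handwheel. The robot must not push it.
- fixed_bore (a point): Centre of the fixed leaf's bore line, half-way between its two knuckles, 135 mm above the table; rides with the carriage. y: along the bores, the way the carriage travels to the stop; z up; x across. Knuckles: outside diameter 24, bore 14, length 20 mm each, open gap of 30 mm between them (y -15 to +15). The fixed plate ends 16 mm below. A black camera barrel, 34 mm thick, begins 80 mm beyond at home.
- leaf_bore (a point): Centre of the bore in the single knuckle of the loose brass leaf (knuckle 24 mm long, 24 mm outside diameter, bore 14 mm). y axis: along the bore; z: up along the plate, away from the knuckle; x: through the plate. The leaf is the same turned half round. In the rest this point is 22 mm above the table.
- leaf_mid (a point): Centre of the plate of the loose brass leaf: 10 mm thick (x), 70 mm wide (y), 75 mm tall (z), 53.5 mm above leaf_bore. The plate's lower edge is 16 mm above the bore, its upper edge 91 mm. About 0.4 kg. Axes as leaf_bore.
- leaf: The loose brass leaf as a whole; origin and axes as leaf_bore.
- rest: Fixed blue plastic rest, base 90 x 100 mm, in which the loose leaf stands upright, knuckle down: two slotted posts at y = -42 to -22 and 22 to 42 mm, 60 mm tall, hold the lower 22 mm of the plate at its sides; between the posts the plate is free. Lift straight up by 30 mm or more to clear. Origin: middle of its underside; axes at the start as the leaf's.
- mouse: Black computer mouse, 105 x 60 x 32 mm, loose; leave alone. Origin at its underside.
- cup: White plastic cup, 72 mm across, 75 mm tall, loose and empty; leave alone. Origin at its underside.
- tray: Yellow plastic tray, 80 x 110 x 35 mm, loose; leave alone. Origin at its underside.
Not all that is in view belongs to the job. Leave any white look-alike of the leaf alone.

How it is judged:
On the way, in this order (a step that is already met when the one before it is completed fails the run):
1. the carriage is wound home against the stop while the brass leaf is still in its rest (y of fixed_bore in the frame of stop_face above -0.0525 m and height (world z) of leaf_bore below 0.035 m), for 0.2 s.
2. the brass leaf is lifted out of its rest by the gripper, the carriage still at the stop (y of fixed_bore in the frame of stop_face above -0.0525 m and contact force between the fingers and leaf above 2 N and height (world z) of leaf_bore above 0.06 m), for 0.2 s.
At the end, for the whole second after the job is handed in: Carriage within 2.5 mm of the stop; brass bore centre within 3 mm of the fixed bore line across and in height, 4.5 mm along it; bores parallel within 0.09 rad, leaf upright within 0.12 rad; held by the fingers (over 2 N), under 2 N on the fixed leaf and block, still (under 0.02 m/s) (y of fixed_bore in the frame of stop_face above -0.0525 m and x of leaf_bore in the frame of fixed_bore between -0.003 and 0.003 m and z of leaf_bore in the frame of fixed_bore between -0.003 and 0.003 m and y of leaf_bore in the frame of fixed_bore between -0.0045 and 0.0045 m and angle between the y axis of leaf_bore and the y axis of fixed_bore, either way round below 0.09 rad and angle between leaf_bore's own z axis and vertical below 0.12 rad and contact force between the fingers and leaf above 2 N and contact force between leaf and carriage below 2 N and linear speed of leaf below 0.02 m/s); the arm keeps its last pose, push and grip.
It fails at once if the mouse, cup or tray is shifted by more than 30 mm (distance of any of mouse, cup, tray from where it was at the start of the episode above 0.03 m).
It fails at once if the robot pushes the jamb block, fixed leaf or carriage with more than 6 N (contact force between any of the fingers, the arm and carriage above 6 N).
It fails at once if the brass leaf is rammed against the fixed leaf with more than 30 N (contact force between leaf and carriage above 30 N).
It also fails if it takes over 61 s, if anything falls off the work surface, if the arm or the gripper's body presses on something with over 40 N, if the wrist force passes 120 N, or if a joint passes its speed limit or range.

### The arm

A 6-joint arm with a two-finger parallel gripper is mounted at the origin on the work surface. World frame = base frame: x ahead of the robot, y to its left, z up, the work surface at z = 0. Lengths are in m, angles in rad, forces in N, time in s.
With the tool pointing down it reaches from about 0.4 to 0.825 m from the base axis. Payload 7 kg.
Tool frame: the origin (TCP) lies at the very end of the fingers, on their centre line; the grasp point (between the pads) lies 19 mm behind it (grip_depth is the distance from the TCP to the grasp point, in m); z points along the fingers, y is the direction in which the jaws open and shut (so a half turn about z gives the same grasp; the last joint's range is limited). The gripper opens to 88 mm and grips with 3 to 60 N. Pads are 19 mm wide; open, the fingers measure 130 mm over their backs; the gripper's body (78 mm by 193 mm) begins 47 mm behind the grasp point.
Start: joints at [1.621, 0.359, 0.012, 0, -1.224, -0.288], TCP at [0.159, 0.656, 0.227] pointing down, gripper open.
Joint ranges: [-3.07, 3.07], [-1.43, 2.12], [-1.02, 1.25], [-3.03, 1.67], [-3.05, -0], [-3.03, 3.03]. Speed limits (rad/s): [2.39, 2.39, 3.01, 3.14, 3.14, 3.14].

### API

Orientations are given as [roll, pitch, yaw] about the fixed x, y, z axes, in that order (R = Rz(yaw) Ry(pitch) Rx(roll)).
In Python, from station import get_state, grab_frame, get_calibration, job_done, grip_depth gives the robot as it stands. The module is installed in compiled form; this text tells all that it offers.
- The arm moves only by the shell command python3 -m crank 'ROWS' [FORCE]. ROWS is JSON, a list of rows, each an object with "turn": the turn, a rotation vector about the tool's x, y, z each as a share of 2 pi rad, from -1 to 1, a list of three; "slide": the shift along the tool's x, y, z each as a share of 0.5 m, from -1 to 1, a list of three; "fingers": the opening, from -1 (shut) to 1 (fully open). A call has 1 to 5 rows; each row is the pose to reach, as a shift and turn from the pose commanded when the call began, along the tool's axes at that moment, turning the shorter way round; what a row does not reach only later rows make up. A row lasts 1/12 s, in which the tool goes at most 41.7 mm and 7.16 degrees, less where a joint would pass 70% of its speed; a pose out of reach is approached as far as the arm can. A call with a number of a shift or a turn outside -1 to 1 is refused whole. A call with a gripper value outside its range is refused whole. The fingers move at their own pace and stop on an object; FORCE is the grip in N (left out, the last holds). Time passes only in rows, so rows that repeat a pose let the fingers close. It gives the time, the measured TCP pose, the force and the opening at its end, in the units of the state.
- get_state(): the state, without advancing time (a new reading comes with each control period).
- grab_frame(name): name is "scene" or "top" or "wrist"; returns the picture (420x560x3 uint8, red, green, blue); there is no depth.
- get_calibration(name): a dict with "K" (3x3 intrinsics, pixels), "pose" (4x4, takes a point from camera to world coordinates). Camera axes: x right, y up, looking along -z (the intrinsics and any distortion apply to the point x, -y, -z); pixel columns grow to the right and rows downward; lengths in m; the calibration is good to about 2 mm. A picture is of the moment at which its call begins: read the wrist's pose just before it. get_calibration takes no time and is no camera call; for the wrist camera it gives the pose at the moment of the call.
- job_done(): hands the job in, once; it reports no verdict.
The state is a dict: "t": time; "q": joint angles; "qd": joint speeds; "joint_efforts": joint torques, N m; "eef_pos": TCP position; "ee_rot": TCP orientation; "force": force on the tool from outside, world axes, zero at the start; "moment": the same for the moment, N m; "width": finger opening in m.
Only numpy, scipy, OpenCV 4.12 (cv2) and the standard library are available. Lean on these libraries where they do the work, as an engineer would, in place of code of your own. Each camera call takes 0.05 s, during which the arm holds its last target.

## Working session

There is one attempt and no reset: what is moved stays moved. The work goes in short steps, Python scripts to look and compute and a shell command to move; the robot and the scene stay as the last step left them, time stands still between calls to the robot, and variables do not carry over. Pictures are saved under pics/ and viewed, and the job is handed in when it is done.

```bash
mkdir -p pics; ls; python3 - <<'E'
from station import *
import cv2,numpy as np
s=get_state();print(s, grip_depth)
for n in("scene","top","wrist"):
    c=get_calibration(n);print(n,np.round(c["K"],1).tolist(),np.round(c["pose"],4).tolist(),[k for k in c])
    cv2.imwrite(f"pics/{n}0.png",cv2.cvtColor(grab_frame(n),cv2.COLOR_RGB2BGR))
E
```

```text
pics
{'t': 0.0, 'q': array([ 1.62110568e+00,  3.59372191e-01,  1.10174600e-02, -3.67289799e-04,
       -1.22410520e+00, -2.88113660e-01]), 'qd': array([ 1.70915147e-03, -6.81527061e-04, -7.27852224e-04,  8.68352562e-04,
        1.09637360e-03,  9.28292024e-05]), 'joint_efforts': array([ 7.39320203e-04, -5.82710016e+01,  2.93051237e+01,  6.99691191e+00,
        6.98405929e-03, -1.50035248e-04]), 'eef_pos': array([0.15890676, 0.65549634, 0.22561109]), 'ee_rot': array([ 3.13989950e+00, -1.41711109e-04, -2.37929270e-01]), 'force': array([-0.54572133,  0.47386373,  0.36469271]), 'moment': array([-0.03244903,  0.05847217, -0.01255996]), 'width': 0.0875102268211584} 0.0188
scene [[462.4, 0.0, 276.0], [0.0, 462.4, 198.0], [0.0, 0.0, 1.0]] [[-0.4977, -0.567, 0.6563, 1.2647], [0.8673, -0.3362, 0.3672, 0.4989], [0.0124, 0.752, 0.6591, 0.77], [0.0, 0.0, 0.0, 1.0]] ['K', 'pose']
top [[405.4, 0.0, 285.4], [0.0, 405.4, 207.8], [0.0, 0.0, 1.0]] [[-0.0854, 0.9728, -0.2151, 0.3988], [-0.9963, -0.0837, 0.017, 0.1144], [-0.0015, 0.2158, 0.9764, 0.9496], [0.0, 0.0, 0.0, 1.0]] ['K', 'pose']
wrist [[301.7, 0.0, 278.9], [0.0, 301.7, 211.0], [0.0, 0.0, 1.0]] [[-0.2366, 0.942, 0.238, 0.2217], [-0.9716, -0.2299, -0.0559, 0.6417], [0.002, -0.2445, 0.9696, 0.3837], [0.0, 0.0, 0.0, 1.0]] ['K', 'pose']
```

View pics/scene0.png

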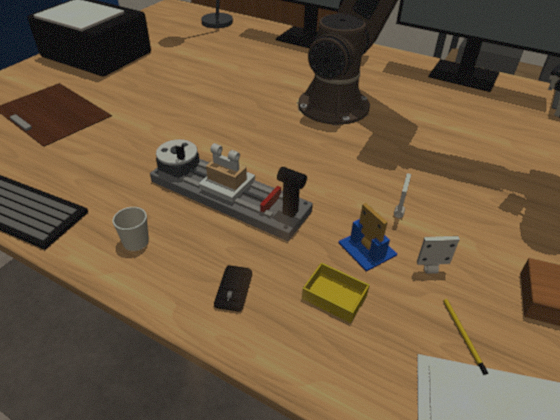

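View pics/top0.png

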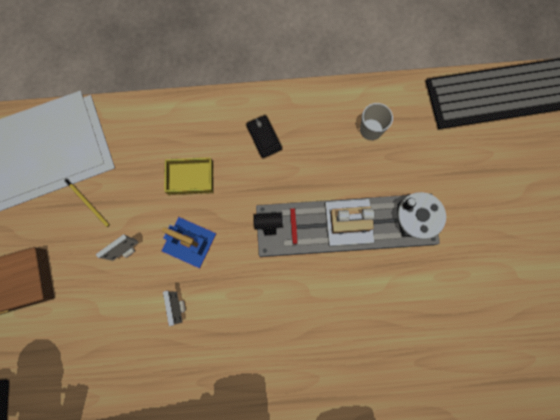

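View pics/wrist0.png

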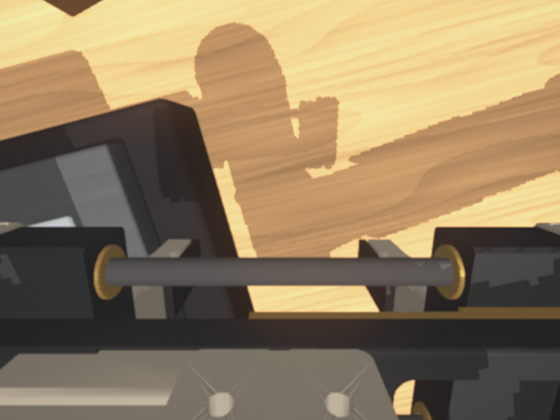

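The scene view shows the slide with the wheel at (178,153), knob near (180,152), carriage (228,178), red stop (270,198), camera barrel (290,190), blue rest with brass leaf (370,235), two white look-alikes at (403,198) and (437,252), mouse (233,287), cup (132,229) and tray (336,292). In the top view the wheel is at (422,215), the knob about (409,203), and the rest with the brass leaf at (185,240).

```bash
cat > h.py <<'E'
import numpy as np,cv2
from station import *
def ray(n,u,v,c=None):
    c=c or get_calibration(n);K,P=np.array(c["K"]),np.array(c["pose"])
    d=np.linalg.inv(K)@[u,v,1];d=P[:3,:3]@[d[0],-d[1],-d[2]];return P[:3,3],d
def at(n,u,v,z,c=None):
    o,d=ray(n,u,v,c);return o+d*(z-o[2])/d[2]
def proj(n,p,c=None):
    c=c or get_calibration(n);K,P=np.array(c["K"]),np.array(c["pose"])
    q=P[:3,:3].T@(np.array(p)-P[:3,3]);q=K@[q[0],-q[1],-q[2]];return q[:2]/q[2]
def tri(obs):
    A=np.zeros((3,3));b=np.zeros(3)
    for n,u,v in obs:
        o,d=ray(n,u,v);d=d/np.linalg.norm(d);M=np.eye(3)-np.outer(d,d);A+=M;b+=M@o
    return np.linalg.solve(A,b)
def crop(im,x0,y0,w,h,s,f):
    c=cv2.resize(im[y0:y0+h,x0:x0+w],None,fx=s,fy=s,interpolation=cv2.INTER_CUBIC)
    for i in range(0,w,10):
        cv2.putText(c,str(x0+i),(i*s,8),0,.3,(0,255,0),1); cv2.line(c,(i*s,10),(i*s,16),(0,255,0),1)
    for i in range(0,h,10):
        cv2.putText(c,str(y0+i),(0,i*s+4),0,.3,(0,255,0),1); cv2.line(c,(20,i*s),(26,i*s),(0,255,0),1)
    cv2.imwrite(f,c)
E
python3 - <<'E'
from h import *
t=cv2.imread("pics/top0.png");s=cv2.imread("pics/scene0.png")
crop(t,250,180,200,80,4,"pics/t_slide.png")
crop(t,145,205,100,75,8,"pics/t_leaf.png")
crop(s,145,130,170,110,4,"pics/s_slide.png")
crop(s,325,165,140,110,5,"pics/s_leaf.png")
E
```

```text
(no output)
```

View pics/t_slide.png

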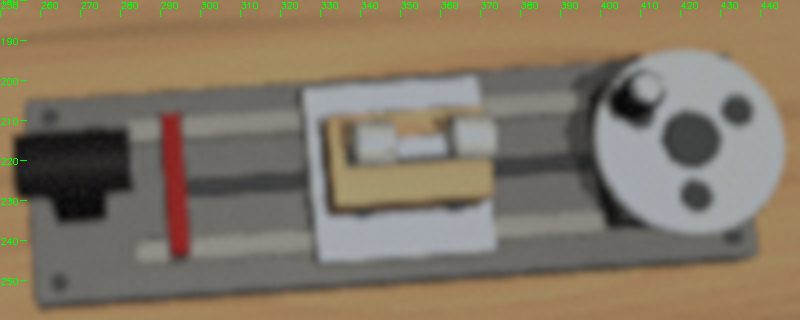

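View pics/t_leaf.png

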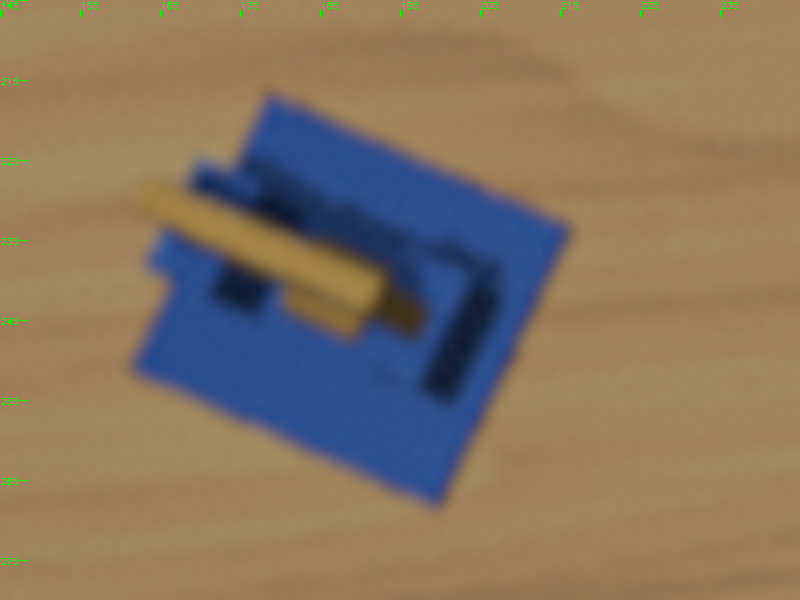

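View pics/s_slide.png

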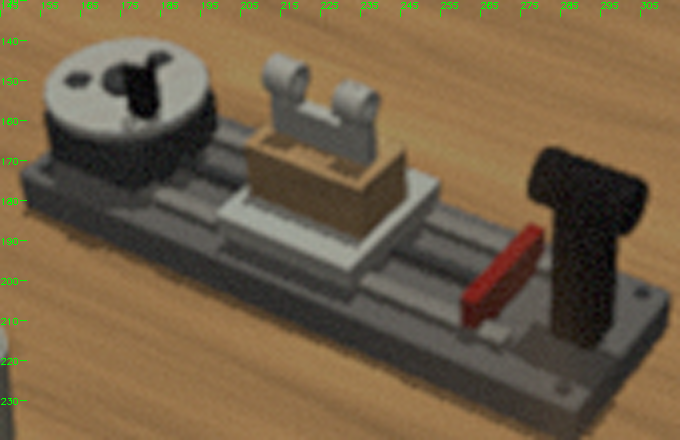

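View pics/s_leaf.png

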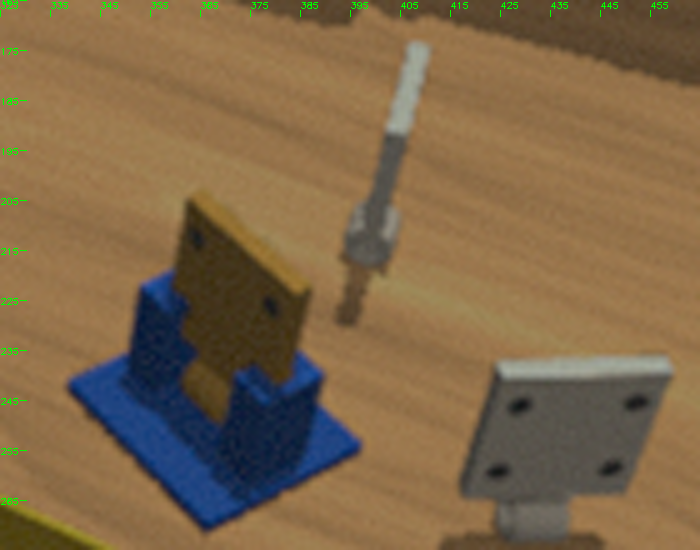

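```bash
python3 - <<'E'
from h import *
f=lambda *a:np.round(at(*a),4)
T=lambda cx,cy:(250+cx/4,180+cy/4)
L=lambda cx,cy:(145+cx/8,205+cy/8)
w=at("top",*T(690,140),.083);k=at("top",*T(646,86),.126)
print("wheel",w,"knob",k,np.linalg.norm((k-w)[:2]))
S=lambda cx,cy:(145+cx/4,130+cy/4)
print("scene wheel",f("scene",*S(127,86),.083),"knob top",f("scene",*S(145,66),.126))
for n,p in dict(slA=(27,103),slB=(40,306),slC=(757,255)).items(): print(n,f("top",*T(*p),.03))
print("stop",f("top",*T(182,115),.06),f("top",*T(188,255),.06))
print("plate",[f("top",*T(*p),.04) for p in [(304,87),(478,74),(496,247),(320,262)]])
print("knuckles top",f("top",*T(376,142),.147),f("top",*T(475,137),.147))
print("leaf ends",f("top",*L(150,198),.113),f("top",*L(372,293),.113))
print("rest corners",[f("top",*L(*p),.01) for p in [(268,92),(570,232),(438,507),(135,367)]])
print("scene leaf top",f("scene",325+193/5,165+198/5,.113),f("scene",325+303/5,165+295/5,.113))
E
```

```text
wheel [ 0.54802126 -0.19696225  0.083     ] knob [ 0.57103562 -0.16319988  0.126     ] 0.04086022631167104
scene wheel [ 0.554  -0.1893  0.083 ] knob top [ 0.5768 -0.1501  0.126 ]
slA [0.6119 0.1644 0.03  ]
slB [0.4938 0.1654 0.03  ]
slC [ 0.4878 -0.2434  0.03  ]
stop [0.5906 0.0766 0.06  ] [0.5117 0.0804 0.06  ]
plate [array([0.6053, 0.0042, 0.04  ]), array([ 0.6044, -0.0967,  0.04  ]), array([ 0.5039, -0.0938,  0.04  ]), array([0.5039, 0.006 , 0.04  ])]
knuckles top [ 0.5496 -0.016   0.147 ] [ 0.5478 -0.0661  0.147 ]
leaf ends [0.5581 0.3571 0.113 ] [0.5281 0.3002 0.113 ]
rest corners [array([0.6064, 0.3516, 0.01  ]), array([0.557 , 0.2647, 0.01  ]), array([0.4806, 0.3064, 0.01  ]), array([0.5283, 0.3924, 0.01  ])]
scene leaf top [0.534  0.3039 0.113 ] [0.5665 0.3646 0.113 ]
```

```bash
cat >> h.py <<'E'
def go(x,y,z,yaw,p0=None,yaw0=None):
    s=get_state();p=s["eef_pos"] if p0 is None else np.array(p0);r=s["ee_rot"]
    from scipy.spatial.transform import Rotation as R
    R0=R.from_euler("xyz",r);R1=R.from_euler("xyz",[np.pi,0,yaw])
    d=R0.inv().apply(np.array([x,y,z])-p)/.5
    t=(R0.inv()*R1).as_rotvec()/(2*np.pi)
    print("t",round(s["t"],2),"pos",np.round(s["eef_pos"],4),"rot",np.round(r,3),"w",round(s["width"],4),"F",np.round(s["force"],1))
    print("slide",np.round(d,4).tolist(),"turn",np.round(t,4).tolist())
def snap(n,f):
    im=cv2.cvtColor(grab_frame(n),cv2.COLOR_RGB2BGR);cv2.imwrite("pics/"+f,im);return im
E
python3 -c "
from h import *
go(.45,.25,.28,-1.571);go(.55,-.1,.28,-1.571)"
```

```text
t 0.15 pos [0.1589 0.6556 0.2259] rot [ 3.14  -0.    -0.238] w 0.088 F [0.2 0.4 0.6]
slide [0.7569, 0.6514, -0.1073] turn [0.0002, -0.0002, 0.2122]
t 0.15 pos [0.1589 0.6556 0.2259] rot [ 3.14  -0.    -0.238] w 0.088 F [0.2 0.4 0.6]
slide [1.1162, 1.2846, -0.1065] turn [0.0002, -0.0002, 0.2122]
```

```bash
python3 -m crank '[{"slide":[0.757,0.651,-0.107],"turn":[0,0,0.212],"fingers":1},{"slide":[0.757,0.651,-0.107],"turn":[0,0,0.212],"fingers":1},{"slide":[0.757,0.651,-0.107],"turn":[0,0,0.212],"fingers":1},{"slide":[0.757,0.651,-0.107],"turn":[0,0,0.212],"fingers":1},{"slide":[0.757,0.651,-0.107],"turn":[0,0,0.212],"fingers":1}]'; python3 -c "
from h import *
go(.55,-.1,.28,-1.571)"
```

```text
t: 0.57
eef_pos: [0.2805, 0.4859, 0.2487]
ee_rot: [3.141, -0.0, -0.869]
force: [0.3, 0.6, 0.2]
width: 0.0875
t 0.57 pos [0.2805 0.4859 0.2487] rot [ 3.141 -0.    -0.869] w 0.0875 F [0.3 0.6 0.2]
slide [1.2427, 0.3454, -0.0622] turn [0.0, -0.0, 0.1118]
```

```bash
python3 -m crank '[{"slide":[0.62,0.17,-0.06],"turn":[0,0,0.112],"fingers":1},{"slide":[0.62,0.17,-0.06],"turn":[0,0,0.112],"fingers":1},{"slide":[0.62,0.17,-0.06],"turn":[0,0,0.112],"fingers":1},{"slide":[0.62,0.17,-0.06],"turn":[0,0,0.112],"fingers":1},{"slide":[0.62,0.17,-0.06],"turn":[0,0,0.112],"fingers":1}]'; python3 -c "
from h import *
go(.55,-.1,.28,-1.571)"
```

```text
t: 0.98
eef_pos: [0.3685, 0.298, 0.2684]
ee_rot: [-3.141, 0.0, -1.494]
force: [1.6, -1.0, 0.0]
width: 0.0876
t 0.98 pos [0.3685 0.298  0.2684] rot [-3.141  0.    -1.494] w 0.0876 F [ 1.6 -1.   0. ]
slide [0.8217, -0.3005, -0.0235] turn [-0.0, 0.0001, 0.0123]
```

```bash
python3 -m crank '[{"slide":[0.822,-0.3,-0.024],"turn":[0,0,0.0123],"fingers":1},{"slide":[0.822,-0.3,-0.024],"turn":[0,0,0.0123],"fingers":1},{"slide":[0.822,-0.3,-0.024],"turn":[0,0,0.0123],"fingers":1},{"slide":[0.822,-0.3,-0.024],"turn":[0,0,0.0123],"fingers":1},{"slide":[0.822,-0.3,-0.024],"turn":[0,0,0.0123],"fingers":1}]'; python3 -c "
from h import *
go(.55,-.1,.28,-1.571)"
```

```text
t: 1.4
eef_pos: [0.4558, 0.109, 0.2742]
ee_rot: [-3.141, 0.001, -1.565]
force: [1.3, 1.2, -0.1]
width: 0.0874
t 1.4 pos [0.4558 0.109  0.2742] rot [-3.141e+00  1.000e-03 -1.565e+00] w 0.0874 F [ 1.3  1.2 -0.1]
slide [0.4192, -0.1858, -0.0118] turn [-0.0001, 0.0001, 0.001]
```

```bash
python3 -m crank '[{"slide":[0.4,-0.17,-0.01],"turn":[0,0,0.001],"fingers":1},{"slide":[0.4,-0.17,-0.01],"turn":[0,0,0.001],"fingers":1},{"slide":[0.4,-0.17,-0.01],"turn":[0,0,0.001],"fingers":1},{"slide":[0.4,-0.17,-0.01],"turn":[0,0,0.001],"fingers":1},{"slide":[0.4,-0.17,-0.01],"turn":[0,0,0.001],"fingers":1}]'; python3 -m crank '[{"slide":[0,0,0],"turn":[0,0,0],"fingers":1},{"slide":[0,0,0],"turn":[0,0,0],"fingers":1},{"slide":[0,0,0],"turn":[0,0,0],"fingers":1}]'; python3 -c "
from h import *
go(.55,-.1,.28,-1.571)
c=get_calibration('wrist'); snap('wrist','w1.png'); import pickle; pickle.dump(c,open('w1.pkl','wb'))
"
```

```text
t: 1.82
eef_pos: [0.5385, -0.0824, 0.2787]
ee_rot: [-3.141, 0.0, -1.571]
force: [1.1, 1.9, 0.5]
width: 0.0878
t: 2.07
eef_pos: [0.5378, -0.0804, 0.2781]
ee_rot: [3.141, 0.0, -1.573]
force: [-0.4, -0.5, 0.1]
width: 0.0878
t 2.07 pos [ 0.5378 -0.0804  0.2781] rot [ 3.141  0.    -1.573] w 0.0878 F [-0.4 -0.5  0.1]
slide [0.0391, -0.0244, -0.0038] turn [0.0002, 0.0, -0.0003]
```

View pics/w1.png

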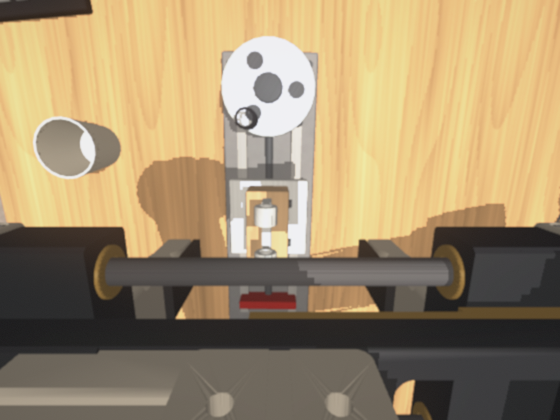

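The wrist view shows the wheel, its disc centred at (268.5,87), with the knob's ringed top at (245.5,118). The knuckles are at (266,213) and (265,252), the red stop is at (268,300) and the cup is at the left.

```bash
python3 - <<'E'
from h import *
import pickle
c=pickle.load(open('w1.pkl','rb'))
im=cv2.imread('pics/w1.png');crop(im,215,30,110,150,5,'pics/w1a.png');crop(im,215,170,110,145,5,'pics/w1b.png')
print(at('wrist',268.5,87,.083,c),at('wrist',245.5,118,.126,c))
print([at('wrist',u,v,.135,c) for u,v in [(266,213),(265.5,252)]])
E
```

```text
[ 0.54773021 -0.19563171  0.083     ] [ 0.56938313 -0.16097197  0.126     ]
[array([ 0.5501287 , -0.06675666,  0.135     ]), array([ 0.55123391, -0.02385825,  0.135     ])]
```

View pics/w1a.png

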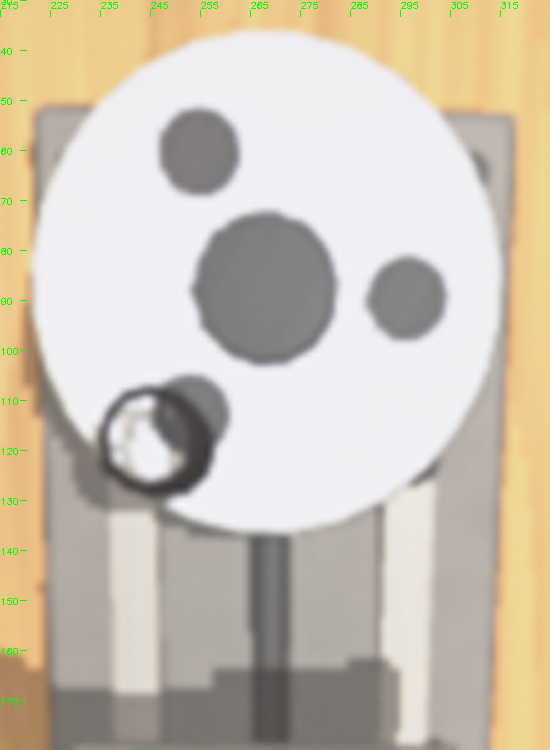

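View pics/w1b.png

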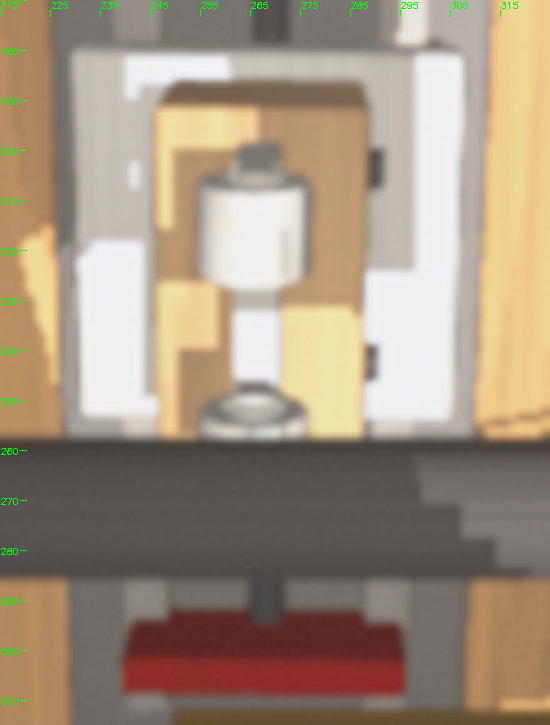

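```bash
python3 -c "
from h import *
go(.570,-.1613,.16,-1.571);go(.570,-.1613,.092,-1.571)"
```

```text
t 2.12 pos [ 0.5378 -0.0797  0.2784] rot [ 3.141  0.    -1.571] w 0.0875 F [-0.6 -0.6 -0.3]
slide [0.1631, -0.0645, 0.2367] turn [0.0001, 0.0, -0.0001]
t 2.12 pos [ 0.5378 -0.0797  0.2784] rot [ 3.141  0.    -1.571] w 0.0875 F [-0.6 -0.6 -0.3]
slide [0.1632, -0.0646, 0.3727] turn [0.0001, 0.0, -0.0001]
```

```bash
python3 -m crank '[{"slide":[0.163,-0.0645,0.07],"turn":[0,0,0],"fingers":1},{"slide":[0.163,-0.0645,0.1],"turn":[0,0,0],"fingers":1},{"slide":[0.163,-0.0645,0.16],"turn":[0,0,0],"fingers":1},{"slide":[0.163,-0.0645,0.237],"turn":[0,0,0],"fingers":1},{"slide":[0.163,-0.0645,0.237],"turn":[0,0,0],"fingers":1}]';  python3 -c "
from h import *
go(.570,-.1613,.092,-1.571)"
```

```text
t: 2.53
eef_pos: [0.5656, -0.1602, 0.1525]
ee_rot: [3.13, 0.002, -1.572]
force: [-1.4, 0.5, -1.8]
width: 0.0876
t 2.53 pos [ 0.5656 -0.1602  0.1525] rot [ 3.130e+00  2.000e-03 -1.572e+00] w 0.0876 F [-1.4  0.5 -1.8]
slide [0.0024, -0.0102, 0.1209] turn [0.0019, 0.0003, -0.0002]
```

```bash
python3 -m crank '[{"slide":[0,0,0],"turn":[0,0,0],"fingers":1},{"slide":[0,0,0],"turn":[0,0,0],"fingers":1}]';  python3 -c "
from h import *
go(.570,-.1613,.092,-1.571)
c=get_calibration('wrist'); im=snap('wrist','w2.png'); print(proj('wrist',[.570,-.1613,.126]))
crop(im,180,150,200,150,4,'pics/w2a.png')"
```

```text
t: 2.7
eef_pos: [0.5717, -0.1607, 0.1627]
ee_rot: [-3.139, -0.001, -1.569]
force: [0.8, 0.2, 0.7]
width: 0.0874
t 2.7 pos [ 0.5717 -0.1607  0.1627] rot [-3.139e+00 -1.000e-03 -1.569e+00] w 0.0874 F [0.8 0.2 0.7]
slide [0.0011, 0.0037, 0.1413] turn [-0.0004, -0.0001, 0.0004]
[281.18026539 231.5351651 ]
```

View pics/w2.png

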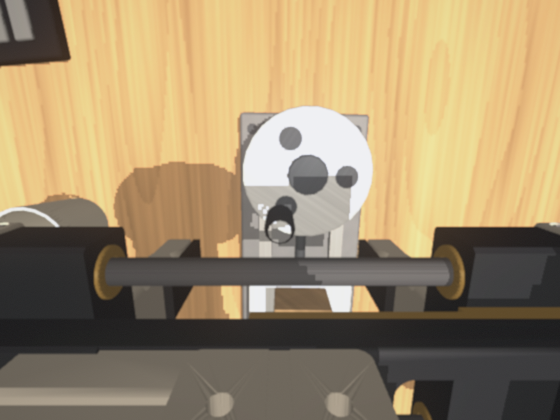

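The knob top is seen at (280,230), which matches the prediction of (281,231). I descend.

```bash
python3 -m crank '[{"slide":[0.001,0.003,0.05],"turn":[0,0,0],"fingers":1},{"slide":[0.001,0.003,0.1],"turn":[0,0,0],"fingers":1},{"slide":[0.001,0.003,0.136],"turn":[0,0,0],"fingers":1},{"slide":[0.001,0.003,0.136],"turn":[0,0,0],"fingers":1},{"slide":[0.001,0.003,0.136],"turn":[0,0,0],"fingers":1}]' 20;  python3 -m crank '[{"slide":[0,0,0],"turn":[0,0,0],"fingers":-1},{"slide":[0,0,0],"turn":[0,0,0],"fingers":-1},{"slide":[0,0,0],"turn":[0,0,0],"fingers":-1},{"slide":[0,0,0],"turn":[0,0,0],"fingers":-1},{"slide":[0,0,0],"turn":[0,0,0],"fingers":-1}]' 20;
```

```text
t: 3.17
eef_pos: [0.57, -0.1617, 0.0941]
ee_rot: [-3.14, -0.0, -1.57]
force: [0.5, 0.5, -0.3]
width: 0.0877
t: 3.58
eef_pos: [0.5692, -0.1622, 0.0928]
ee_rot: [-3.141, 0.0, -1.571]
force: [-0.1, 0.7, 0.4]
width: 0.0594
```

```bash
python3 -m crank '[{"slide":[0,0,0],"turn":[0,0,0],"fingers":-1},{"slide":[0,0,0],"turn":[0,0,0],"fingers":-1},{"slide":[0,0,0],"turn":[0,0,0],"fingers":-1},{"slide":[0,0,0],"turn":[0,0,0],"fingers":-1},{"slide":[0,0,0],"turn":[0,0,0],"fingers":-1}]' 20;python3 -m crank '[{"slide":[0,0,0],"turn":[0,0,0],"fingers":-1},{"slide":[0,0,0],"turn":[0,0,0],"fingers":-1},{"slide":[0,0,0],"turn":[0,0,0],"fingers":-1},{"slide":[0,0,0],"turn":[0,0,0],"fingers":-1},{"slide":[0,0,0],"turn":[0,0,0],"fingers":-1}]' 20;
```

```text
t: 4.0
eef_pos: [0.569, -0.1622, 0.092]
ee_rot: [-3.142, -0.0, -1.571]
force: [4.5, 0.8, -1.0]
width: 0.0265
t: 4.42
eef_pos: [0.5692, -0.162, 0.0921]
ee_rot: [-3.141, 0.0, -1.571]
force: [2.0, 1.0, -1.4]
width: 0.0217
```

```bash
cat >> h.py <<'E'
def arc(a0,da,n=5,W=(.548,-.1965),r=.0403,p0=None):
    p=np.array(get_state()["eef_pos"][:2] if p0 is None else p0)
    for i in range(1,n+1):
        a=np.radians(a0-da*i);q=np.array(W)+r*np.array([np.cos(a),np.sin(a)]);d=q-p
        print(i,np.round([-d[1]/.5,-d[0]/.5],4).tolist())
E
python3 -c "
from h import *
arc(58.4,18)"
```

```text
1 [0.0167, -0.0189]
2 [0.0382, -0.0321]
3 [0.0628, -0.0379]
4 [0.0879, -0.0359]
5 [0.1112, -0.0262]
```

```bash
python3 -m crank '[{"slide":[0.0167,-0.0189,0],"turn":[0,0,0],"fingers":-1},{"slide":[0.0382,-0.0321,0],"turn":[0,0,0],"fingers":-1},{"slide":[0.0628,-0.0379,0],"turn":[0,0,0],"fingers":-1},{"slide":[0.0879,-0.0359,0],"turn":[0,0,0],"fingers":-1},{"slide":[0.1112,-0.0262,0],"turn":[0,0,0],"fingers":-1}]' 20; python3 -m crank '[{"slide":[0,0,0],"turn":[0,0,0],"fingers":-1},{"slide":[0,0,0],"turn":[0,0,0],"fingers":-1},{"slide":[0,0,0],"turn":[0,0,0],"fingers":-1}]' 20
python3 -c "
from h import *
p=get_state()['eef_pos'][:2]-np.array([.548,-.1965]);print(np.hypot(*p),np.degrees(np.arctan2(p[1],p[0])))
c=get_calibration('top');snap('top','t1.png')
arc(-31.6,24)"
```

```text
t: 4.83
eef_pos: [0.5836, -0.2179, 0.0921]
ee_rot: [-3.14, 0.0, -1.571]
force: [2.1, 2.6, 0.1]
width: 0.0218
t: 5.08
eef_pos: [0.5827, -0.219, 0.0922]
ee_rot: [-3.14, -0.001, -1.572]
force: [5.7, -5.1, -5.4]
width: 0.0219
0.04136157626920337 -32.87751577272527
1 [0.0217, 0.0241]
2 [0.0345, 0.0551]
3 [0.0336, 0.0886]
4 [0.0191, 0.1188]
5 [-0.0064, 0.1405]
```

View pics/t1.png

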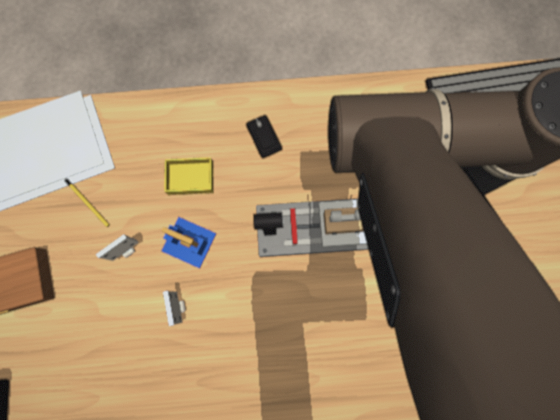

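```bash
python3 -c "
from h import *
arc(-32.5,22,5,(.549,-.1975),.0402,(.5823,-.2176))"
```

```text
1 [0.0253, 0.0199]
2 [0.038, 0.0478]
3 [0.0393, 0.0785]
4 [0.0291, 0.1074]
5 [0.0087, 0.1304]
```

```bash
python3 -m crank '[{"slide":[0.0253,0.0199,0],"turn":[0,0,0],"fingers":-1},{"slide":[0.038,0.0478,0],"turn":[0,0,0],"fingers":-1},{"slide":[0.0393,0.0785,0],"turn":[0,0,0],"fingers":-1},{"slide":[0.0291,0.1074,0],"turn":[0,0,0],"fingers":-1},{"slide":[0.0087,0.1304,0],"turn":[0,0,0],"fingers":-1}]' 20; python3 -c "
from h import *
arc(-142.5,22,5,(.549,-.1975),.0402,np.array([.5823,-.2176])-[.5*.1304,.5*.0087])"
```

```text
t: 5.55
eef_pos: [0.5177, -0.2217, 0.0922]
ee_rot: [-3.138, 0.001, -1.572]
force: [13.7, 8.3, -8.8]
width: 0.0216
1 [-0.0274, 0.0137]
2 [-0.058, 0.0161]
3 [-0.0873, 0.0069]
4 [-0.1109, -0.0127]
5 [-0.1256, -0.0396]
```

```bash
python3 -m crank '[{"slide":[0,0,0],"turn":[0,0,0],"fingers":-1},{"slide":[0,0,0],"turn":[0,0,0],"fingers":-1}]' 20
```

```text
t: 5.72
eef_pos: [0.5172, -0.2206, 0.0922]
ee_rot: [-3.139, 0.001, -1.571]
force: [4.9, 5.6, -3.6]
width: 0.0214
```

```bash
python3 -c "
from h import *
arc(-143.5,22,5,(.5494,-.1969),.040,[.5171,-.22195])"
```

```text
1 [-0.0301, 0.0129]
2 [-0.0605, 0.0147]
3 [-0.0895, 0.005]
4 [-0.1127, -0.0148]
5 [-0.1268, -0.0419]
```

```bash
python3 -m crank '[{"slide":[-0.0301,0.0129,0],"turn":[0,0,0],"fingers":-1},{"slide":[-0.0605,0.0147,0],"turn":[0,0,0],"fingers":-1},{"slide":[-0.0895,0.005,0],"turn":[0,0,0],"fingers":-1},{"slide":[-0.1127,-0.0148,0],"turn":[0,0,0],"fingers":-1},{"slide":[-0.1268,-0.0419,0],"turn":[0,0,0],"fingers":-1}]' 20; python3 -m crank '[{"slide":[0,0,0],"turn":[0,0,0],"fingers":-1},{"slide":[0,0,0],"turn":[0,0,0],"fingers":-1}]' 20
python3 -c "
from h import *
p=get_state()['eef_pos'][:2]-np.array([.5494,-.1969]);print(np.hypot(*p),np.degrees(np.arctan2(p[1],p[0])))
arc(106.5,22,5,(.5494,-.1969),.040,[.5171+.5*.0419,-.22195+.5*.1268])
im=snap('top','t2.png');crop(im,250,180,150,90,5,'pics/t2a.png')"
```

```text
t: 6.13
eef_pos: [0.5363, -0.1588, 0.0921]
ee_rot: [3.139, -0.001, -1.571]
force: [-0.8, -10.9, -0.9]
width: 0.0213
t: 6.3
eef_pos: [0.5382, -0.1585, 0.0921]
ee_rot: [3.142, -0.0, -1.571]
force: [1.6, 0.3, 0.2]
width: 0.0217
0.040027455556023855 106.24806778318764
1 [-0.0029, -0.0304]
2 [0.0057, -0.0596]
3 [0.0247, -0.0835]
4 [0.0513, -0.0986]
5 [0.0816, -0.1026]
```

View pics/t2a.png

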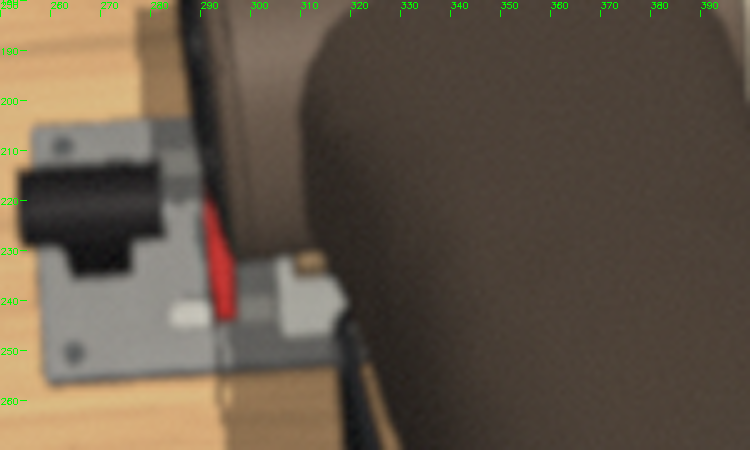

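The carriage edge is at column 305 and the stop face at column 296 (top view), so about 15–20 mm is left. I keep turning.

```bash
python3 -m crank '[{"slide":[-0.0029,-0.0304,0],"turn":[0,0,0],"fingers":-1},{"slide":[0.0057,-0.0596,0],"turn":[0,0,0],"fingers":-1},{"slide":[0.0057,-0.0596,0],"turn":[0,0,0],"fingers":-1},{"slide":[0.0057,-0.0596,0],"turn":[0,0,0],"fingers":-1}]' 20
python3 -c "
from h import *
p=get_state()['eef_pos'][:2]-np.array([.5494,-.1969]);print(np.hypot(*p),np.degrees(np.arctan2(p[1],p[0])))
arc(62.5,10,5,(.5494,-.1969),.040,[.5171+.5*.0419+.5*.0596,-.22195+.5*.1268-.5*.0057])
im=snap('top','t3.png');crop(im,250,180,150,90,5,'pics/t3a.png')
im=snap('scene','s3.png');crop(im,145,130,170,110,4,'pics/s3a.png')"
```

```text
t: 6.68
eef_pos: [0.5681, -0.1615, 0.0921]
ee_rot: [-3.14, 0.0, -1.572]
force: [2.9, 3.5, -0.9]
width: 0.0216
0.04003668852635916 62.179993956932314
1 [0.0075, -0.0118]
2 [0.017, -0.0221]
3 [0.028, -0.0306]
4 [0.0404, -0.037]
5 [0.0537, -0.0412]
```

View pics/t3a.png

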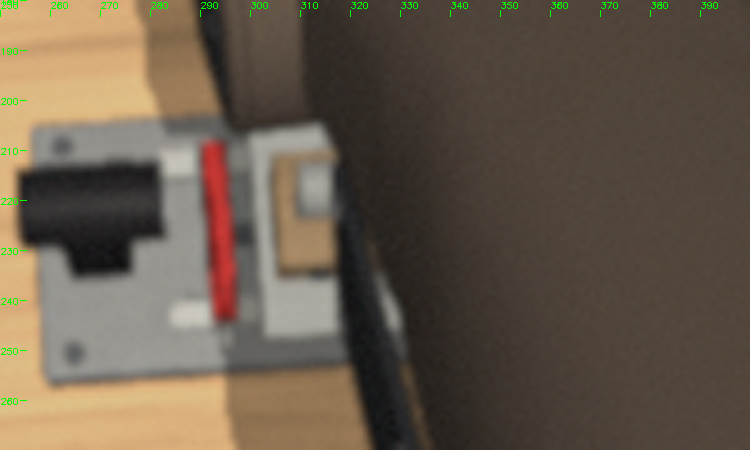

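View pics/s3a.png

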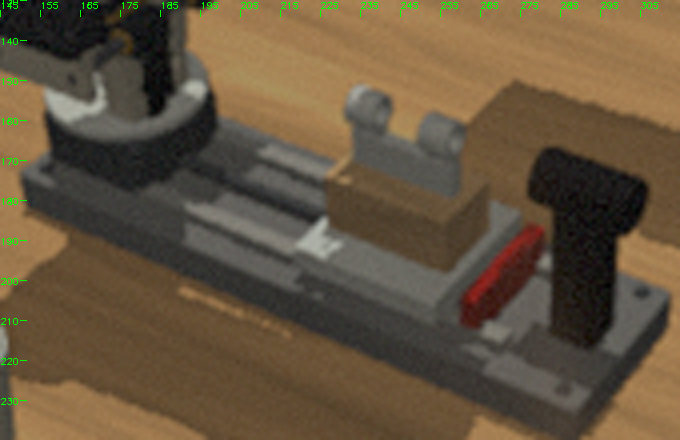

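The gap is about 5 px, roughly 11 mm or about 65° of wheel. I go another 50°, then smaller steps while watching the force.

```bash
python3 -m crank '[{"slide":[0.0075,-0.0118,0],"turn":[0,0,0],"fingers":-1},{"slide":[0.017,-0.0221,0],"turn":[0,0,0],"fingers":-1},{"slide":[0.028,-0.0306,0],"turn":[0,0,0],"fingers":-1},{"slide":[0.0404,-0.037,0],"turn":[0,0,0],"fingers":-1},{"slide":[0.0537,-0.0412,0],"turn":[0,0,0],"fingers":-1}]' 20
python3 -m crank '[{"slide":[0,0,0],"turn":[0,0,0],"fingers":-1}]'
python3 -c "
from h import *
p=get_state()['eef_pos'][:2]-np.array([.5494,-.1969]);print(np.hypot(*p),np.degrees(np.arctan2(p[1],p[0])))
arc(12.5,6,5,(.5494,-.1969),.040,[.5171+.5*.0419+.5*.0596+.5*.0412,-.22195+.5*.1268-.5*.0057-.5*.0537])
im=snap('top','t4.png');crop(im,250,180,150,90,5,'pics/t4a.png')"
```

```text
t: 7.2
eef_pos: [0.5885, -0.1879, 0.0922]
ee_rot: [-3.14, 0.001, -1.571]
force: [4.6, 3.8, -2.4]
width: 0.0216
t: 7.28
eef_pos: [0.5887, -0.189, 0.0922]
ee_rot: [-3.14, 0.0, -1.572]
force: [5.7, -1.2, -3.4]
width: 0.0216
0.04010236672749378 11.38206119203855
1 [0.0082, -0.0014]
2 [0.0166, -0.0019]
3 [0.025, -0.0015]
4 [0.0332, -0.0003]
5 [0.0414, 0.0018]
```

View pics/t4a.png

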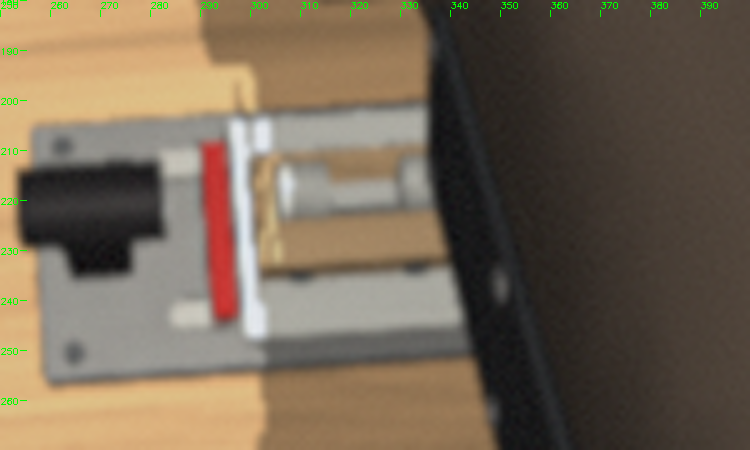

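The gap is about 1–2 px, so I continue in small steps.

```bash
python3 -m crank '[{"slide":[0.0082,-0.0014,0],"turn":[0,0,0],"fingers":-1},{"slide":[0.0166,-0.0019,0],"turn":[0,0,0],"fingers":-1},{"slide":[0.0166,-0.0019,0],"turn":[0,0,0],"fingers":-1},{"slide":[0.0166,-0.0019,0],"turn":[0,0,0],"fingers":-1}]' 20
python3 -c "
from h import *
p=get_state()['eef_pos'][:2]-np.array([.5494,-.1969]);print(np.hypot(*p),np.degrees(np.arctan2(p[1],p[0])))"
```

```text
t: 7.67
eef_pos: [0.5895, -0.1971, 0.0922]
ee_rot: [-3.139, -0.0, -1.572]
force: [6.6, -1.9, -4.8]
width: 0.0218
0.040072408257007135 -0.3010641512682519
```

```bash
python3 -m crank '[{"slide":[0.0084,0.0004,0],"turn":[0,0,0],"fingers":-1},{"slide":[0.0084,0.0004,0],"turn":[0,0,0],"fingers":-1},{"slide":[0.0084,0.0004,0],"turn":[0,0,0],"fingers":-1}]' 20
python3 -c "
from h import *
p=get_state()['eef_pos'][:2]-np.array([.5494,-.1969]);print(np.hypot(*p),np.degrees(np.arctan2(p[1],p[0])))
im=snap('top','t5.png');crop(im,250,180,150,90,5,'pics/t5a.png')"
```

```text
t: 7.92
eef_pos: [0.5895, -0.1986, 0.0922]
ee_rot: [-3.139, 0.003, -1.572]
force: [5.0, 12.7, -2.0]
width: 0.0219
0.040166132754343546 -2.418600280891713
```

View pics/t5a.png

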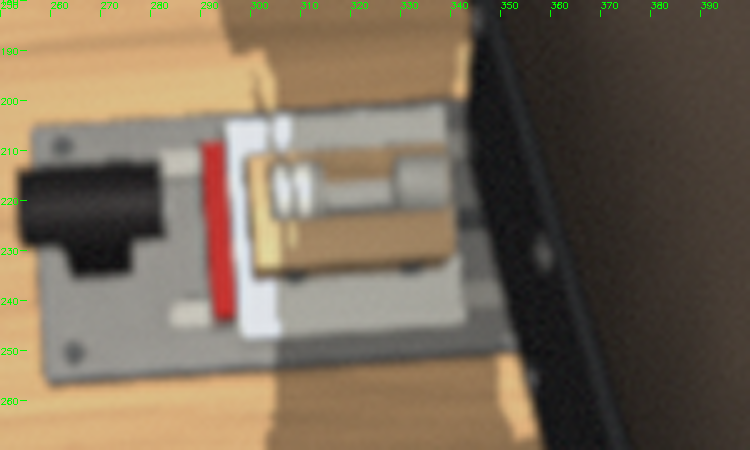

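The push on the wheel rose to 12.7 N, the knob lags its target, and the picture shows the plate touching the red stop. The wheel is home, so I release and lift straight up.

```bash
python3 -m crank '[{"slide":[-0.003,0,0],"turn":[0,0,0],"fingers":-1},{"slide":[-0.003,0,0],"turn":[0,0,0],"fingers":0},{"slide":[-0.003,0,0],"turn":[0,0,0],"fingers":0},{"slide":[-0.003,0,0],"turn":[0,0,0],"fingers":0},{"slide":[-0.003,0,0],"turn":[0,0,0],"fingers":0}]' 20
python3 -m crank '[{"slide":[0,0,0],"turn":[0,0,0],"fingers":0.1},{"slide":[0,0,-0.05],"turn":[0,0,0],"fingers":0.1},{"slide":[0,0,-0.12],"turn":[0,0,0],"fingers":0.1},{"slide":[0,0,-0.2],"turn":[0,0,0],"fingers":1},{"slide":[0,0,-0.28],"turn":[0,0,0],"fingers":1}]' 20
python3 -c "
from h import *
go(.535,.08,.28,-1.571)"
```

```text
t: 8.38
eef_pos: [0.5879, -0.1997, 0.0921]
ee_rot: [3.141, -0.0, -1.572]
force: [-0.0, 0.5, 0.0]
width: 0.0411
t: 8.8
eef_pos: [0.5879, -0.1997, 0.2333]
ee_rot: [3.14, -0.0, -1.572]
force: [1.5, -0.3, -0.5]
width: 0.0564
t 8.8 pos [ 0.5879 -0.1997  0.2333] rot [ 3.14  -0.    -1.572] w 0.0564 F [ 1.5 -0.3 -0.5]
slide [-0.5593, 0.1065, -0.0933] turn [0.0003, -0.0, -0.0001]
```

```bash
python3 -m crank '[{"slide":[-0.6,0.076,-0.093],"turn":[0,0,0],"fingers":1},{"slide":[-0.6,0.076,-0.093],"turn":[0,0,0],"fingers":1},{"slide":[-0.6,0.076,-0.093],"turn":[0,0,0],"fingers":1},{"slide":[-0.6,0.076,-0.093],"turn":[0,0,0],"fingers":1},{"slide":[-0.6,0.076,-0.093],"turn":[0,0,0],"fingers":1}]' 20
python3 -m crank '[{"slide":[-0.19,0.02,-0.02],"turn":[0,0,0],"fingers":1},{"slide":[-0.19,0.02,-0.02],"turn":[0,0,0],"fingers":1},{"slide":[-0.19,0.02,-0.02],"turn":[0,0,0],"fingers":1},{"slide":[-0.19,0.02,-0.02],"turn":[0,0,0],"fingers":1},{"slide":[-0.19,0.02,-0.02],"turn":[0,0,0],"fingers":1}]' 20
python3 -c "
from h import *
import pickle
go(.545,.3,.26,-.5)
c=get_calibration('wrist'); im=snap('wrist','w3.png');pickle.dump(c,open('w3.pkl','wb'));im=snap('top','t6.png');crop(im,250,180,200,80,4,'pics/t6a.png')"
```

```text
t: 9.22
eef_pos: [0.5622, 0.0061, 0.2643]
ee_rot: [-3.141, 0.0, -1.572]
force: [0.9, -0.0, -0.9]
width: 0.0861
t: 9.63
eef_pos: [0.5528, 0.1005, 0.2738]
ee_rot: [3.141, -0.0, -1.57]
force: [0.2, -0.8, -0.4]
width: 0.0876
t 9.63 pos [0.5528 0.1005 0.2738] rot [ 3.141 -0.    -1.57 ] w 0.0876 F [ 0.2 -0.8 -0.4]
slide [-0.3991, 0.0152, 0.0275] turn [0.0001, -0.0, -0.1702]
```

View pics/w3.png

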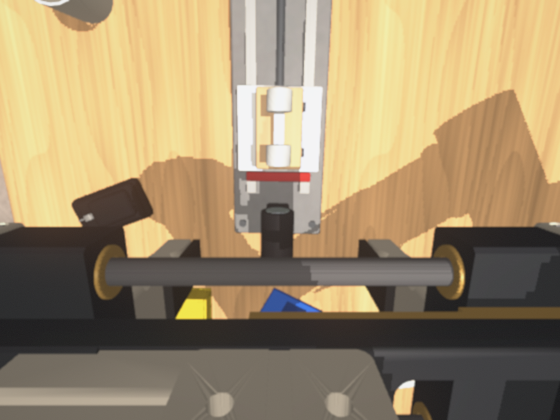

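View pics/t6a.png

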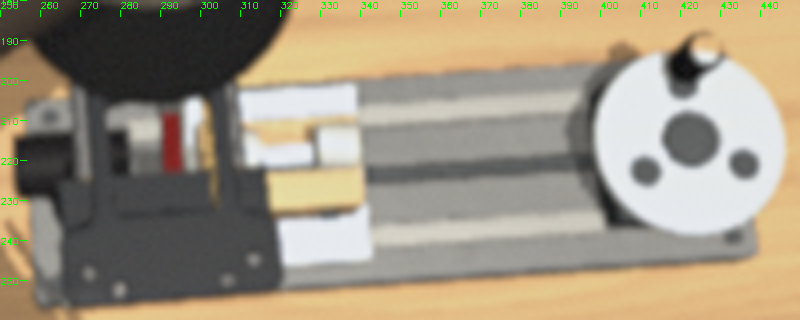

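The wrist view looks straight down on the aluminium leaf: knuckles at (280,100) and (278,155), plate against the red stop at (278,177), barrel at (278,220). I enlarge it to measure the knuckle edges.

```bash
python3 - <<'E'
from h import *
im=cv2.imread('pics/w3.png');crop(im,230,75,100,75,8,'pics/w3a.png');crop(im,230,125,100,70,8,'pics/w3b.png')
E
```

```text
(no output)
```

View pics/w3a.png

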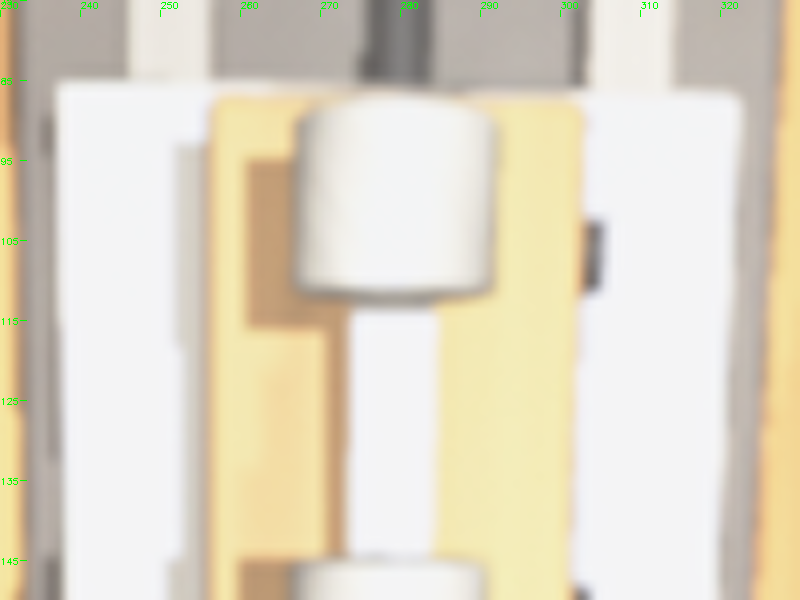

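View pics/w3b.png

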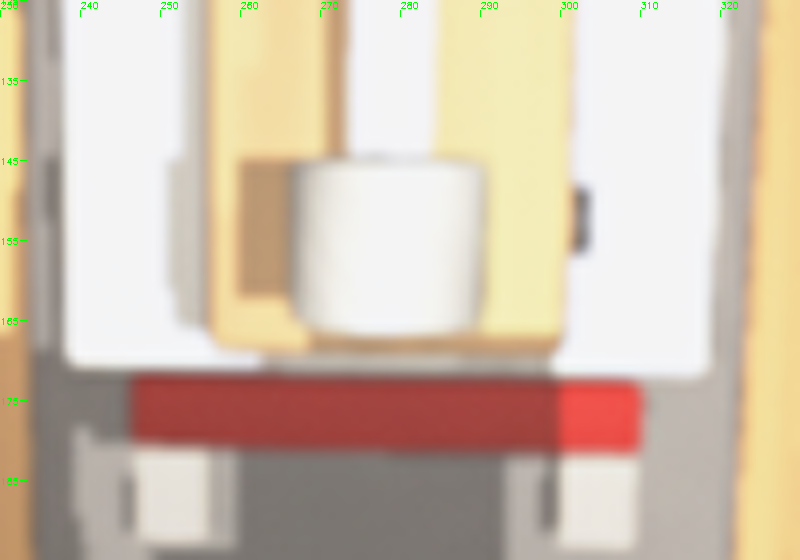

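```bash
python3 - <<'E'
from h import *
import pickle
c=pickle.load(open('w3.pkl','rb'));A=lambda u,v,z:np.round(at('wrist',u,v,z,c),4)
print("cam",c['pose'][:3,3])
for l,r,v in[(267,291.5,99),(266.6,290.6,156)]: print("kn",A(l,v,.137),A(r,v,.137),(A(l,v,.137)+A(r,v,.137))/2)
print("gap edges",A(279,111.7,.147),A(279,144.4,.147))
print("outer",A(279,86.5,.147),A(279,167,.147))
print("plate ctr line", A((237+321.5)/2,88,.045),A((238.5+318.5)/2,168,.045))
print("jamb", (A(256.5,90,.096)+A(302.5,90,.096))/2,(A(256.5,165,.096)+A(300.3,165,.096))/2)
print("stop face",A(278,171.7,.06),"stop ends",A(246.3,176,.06),A(310,177,.06))
import pickle
c1=pickle.load(open('w1.pkl','rb'))
print("wheel recheck")
t=lambda cx,cy,z:np.round(at("top",250+cx/4,180+cy/4,z),4)
print("top wheel knob",t(705,48,.126))
E
```

```text
cam [0.55227552 0.03652986 0.43173699]
kn [0.5629 0.0041 0.137 ] [0.5403 0.0041 0.137 ] [0.5516 0.0041 0.137 ]
kn [0.5638 0.0559 0.137 ] [0.5407 0.0559 0.137 ] [0.55225 0.0559  0.137  ]
gap edges [0.5519 0.0159 0.147 ] [0.5519 0.0447 0.147 ]
outer [ 0.5519 -0.0052  0.147 ] [0.5518 0.0654 0.147 ]
plate ctr line [ 0.5514 -0.0185  0.045 ] [0.5523 0.077  0.045 ]
jamb [ 0.5513 -0.0093  0.096 ] [0.5524  0.06835 0.096  ]
stop face [0.5529 0.0799 0.06  ] stop ends [0.5921 0.0853 0.06  ] [0.5134 0.0865 0.06  ]
wheel recheck
top wheel knob [ 0.5887 -0.1971  0.126 ]
```

Home is confirmed: the knob sits at -2° on its circle and the plate touches the stop. The bore centre measures (0.552, 0.030, 0.135) with a slide yaw of about -0.0125. The brass leaf standing in the blue rest, scene (370,228) and top (178,238), fits the description. The two white ones, scene (403,198) and (437,252), have no rest and the wrong colour. Next I take an overhead wrist look at the leaf.

```bash
python3 -c "
from h import *
go(.58,.394,.26,-2.081)"
```

```text
t 9.73 pos [0.553  0.0991 0.2736] rot [ 3.141 -0.    -1.572] w 0.0876 F [-0.7 -0.8  0.6]
slide [-0.5899, -0.0535, 0.0269] turn [0.0001, -0.0001, 0.081]
```

```bash
python3 -m crank '[{"slide":[-0.59,-0.0535,0.027],"turn":[0,0,0.081],"fingers":1},{"slide":[-0.59,-0.0535,0.027],"turn":[0,0,0.081],"fingers":1},{"slide":[-0.59,-0.0535,0.027],"turn":[0,0,0.081],"fingers":1},{"slide":[-0.59,-0.0535,0.027],"turn":[0,0,0.081],"fingers":1},{"slide":[-0.59,-0.0535,0.027],"turn":[0,0,0.081],"fingers":1}]' 20
python3 -c "
from h import *
go(.58,.394,.26,-2.081)"
```

```text
t: 10.15
eef_pos: [0.5726, 0.3064, 0.2642]
ee_rot: [-3.142, -0.0, -2.091]
force: [1.0, -0.3, -0.4]
width: 0.0878
t 10.15 pos [0.5726 0.3064 0.2642] rot [-3.142 -0.    -2.091] w 0.0878 F [ 1.  -0.3 -0.4]
slide [-0.1594, 0.0742, 0.0084] turn [-0.0, -0.0, -0.0015]
```

```bash
python3 -m crank '[{"slide":[-0.159,0.074,0.008],"turn":[0,0,-0.0015],"fingers":1},{"slide":[-0.159,0.074,0.008],"turn":[0,0,-0.0015],"fingers":1},{"slide":[-0.159,0.074,0.008],"turn":[0,0,-0.0015],"fingers":1},{"slide":[-0.159,0.074,0.008],"turn":[0,0,-0.0015],"fingers":1},{"slide":[-0.159,0.074,0.008],"turn":[0,0,-0.0015],"fingers":1}]' 20
python3 -c "
from h import *
import pickle
go(.543,.329,.16,-2.081)
c=get_calibration('wrist'); im=snap('wrist','w4.png');pickle.dump(c,open('w4.pkl','wb'))"
```

```text
t: 10.57
eef_pos: [0.5789, 0.3927, 0.2594]
ee_rot: [3.141, -0.002, -2.072]
force: [-0.3, -1.3, -0.0]
width: 0.0875
t 10.57 pos [0.5789 0.3927 0.2594] rot [ 3.141e+00 -2.000e-03 -2.072e+00] w 0.0875 F [-0.3 -1.3 -0. ]
slide [0.1459, 0.0018, 0.199] turn [0.0, -0.0003, 0.0015]
```

View pics/w4.png

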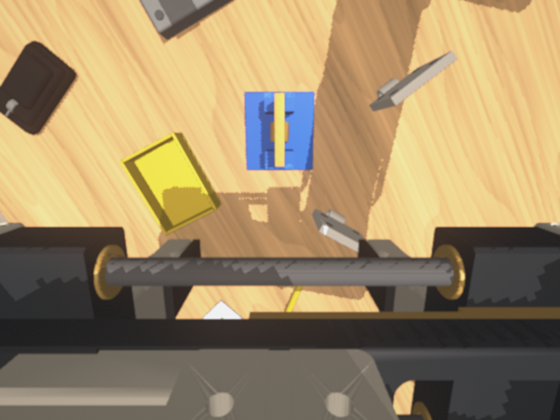

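The view shows the brass plate in the blue rest, centred at (279,130), with white look-alikes at (415,82) and (338,227). The tray is at (170,183), the mouse at (37,87).

```bash
python3 - <<'E'
from h import *
im=cv2.imread('pics/w4.png');crop(im,235,85,90,90,6,'pics/w4a.png')
E
```

```text
(no output)
```

View pics/w4a.png

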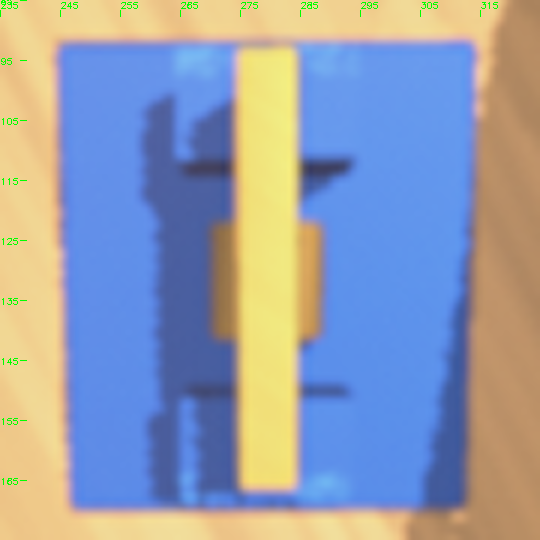

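```bash
python3 - <<'E'
from h import *
import pickle
c=pickle.load(open('w4.pkl','rb'));A=lambda u,v,z:at('wrist',u,v,z,c)
a=A(279.5,92.7,.113);b=A(279.7,166.7,.113);print(a,b,(a+b)/2,np.linalg.norm(a-b),np.arctan2((b-a)[0],(b-a)[1]))
r=[A(u,v,.01) for u,v in[(244.5,92),(314,92),(312.8,169.7),(247,170)]];print(np.mean(r,0))
# knuckle
k=[A(u,v,.03) for u,v in[(270.2,122),(288.7,122),(288.5,141.5),(270.2,141.5)]];print(np.mean(k,0))
go(.543,.329,.16,-2.081)
go(.543,.329,.076,-2.081)
E
```

```text
[0.52723112 0.30249207 0.113     ] [0.56055063 0.36370538 0.113     ] [0.54389088 0.33309872 0.113     ] 0.06969404036295568 0.49847034718321764
[0.54363692 0.33326885 0.01      ]
[0.54385158 0.33304989 0.03      ]
t 10.62 pos [0.579  0.3922 0.26  ] rot [ 3.142e+00 -1.000e-03 -2.072e+00] w 0.0875 F [ 0.6 -0.4  1. ]
slide [0.1452, 0.0025, 0.2001] turn [0.0, -0.0001, 0.0014]
t 10.62 pos [0.579  0.3922 0.26  ] rot [ 3.142e+00 -1.000e-03 -2.072e+00] w 0.0875 F [ 0.6 -0.4  1. ]
slide [0.1451, 0.0024, 0.3681] turn [0.0, -0.0001, 0.0014]
```

```bash
python3 -c "
from h import *
go(.5439,.3331,.15,-2.0693)
go(.5439,.3331,.075,-2.0693)"
```

```text
t 10.62 pos [0.579  0.3922 0.26  ] rot [ 3.142e+00 -1.000e-03 -2.072e+00] w 0.0875 F [ 0.6 -0.4  1. ]
slide [0.1372, 0.0048, 0.2201] turn [0.0, -0.0001, -0.0005]
t 10.62 pos [0.579  0.3922 0.26  ] rot [ 3.142e+00 -1.000e-03 -2.072e+00] w 0.0875 F [ 0.6 -0.4  1. ]
slide [0.137, 0.0048, 0.3701] turn [0.0, -0.0001, -0.0005]
```

```bash
python3 -m crank '[{"slide":[0.08,0.003,0.04],"turn":[0,0,-0.0005],"fingers":1},{"slide":[0.137,0.0048,0.1],"turn":[0,0,-0.0005],"fingers":1},{"slide":[0.137,0.0048,0.16],"turn":[0,0,-0.0005],"fingers":1},{"slide":[0.137,0.0048,0.2],"turn":[0,0,-0.0005],"fingers":1},{"slide":[0.137,0.0048,0.2],"turn":[0,0,-0.0005],"fingers":1}]' 20
python3 -m crank '[{"slide":[0,0,0],"turn":[0,0,0],"fingers":1},{"slide":[0,0,0],"turn":[0,0,0],"fingers":1}]'
python3 -c "
from h import *
go(.5439,.3331,.075,-2.0693)
im=snap('wrist','w5.png')
print(proj('wrist',[.5272,.3025,.113]),proj('wrist',[.5605,.3637,.113]))"
```

```text
t: 11.03
eef_pos: [0.5417, 0.3307, 0.1569]
ee_rot: [3.139, -0.005, -2.071]
force: [-0.7, -0.5, -0.2]
width: 0.0874
t: 11.2
eef_pos: [0.5448, 0.3346, 0.1624]
ee_rot: [-3.14, 0.002, -2.068]
force: [0.2, 0.0, 0.4]
width: 0.0877
t 11.2 pos [0.5448 0.3346 0.1624] rot [-3.140e+00  2.000e-03 -2.068e+00] w 0.0877 F [0.2 0.  0.4]
slide [0.0039, 0.0004, 0.1748] turn [-0.0002, 0.0004, 0.0001]
[277.09611307 176.21369182] [277.23220182 269.42101747]
```

View pics/w5.png

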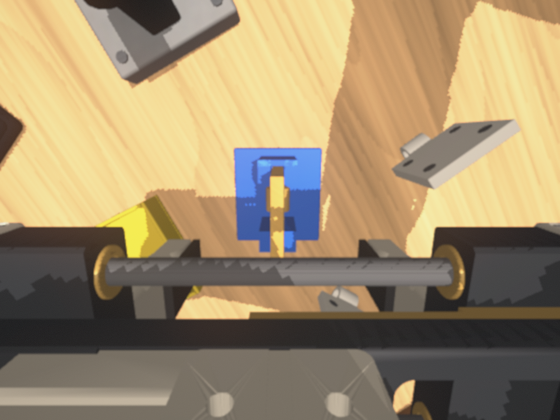

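```bash
python3 - <<'E'
from h import *
im=cv2.imread('pics/w5.png');crop(im,225,140,110,125,5,'pics/w5a.png')
E
```

```text
(no output)
```

View pics/w5a.png

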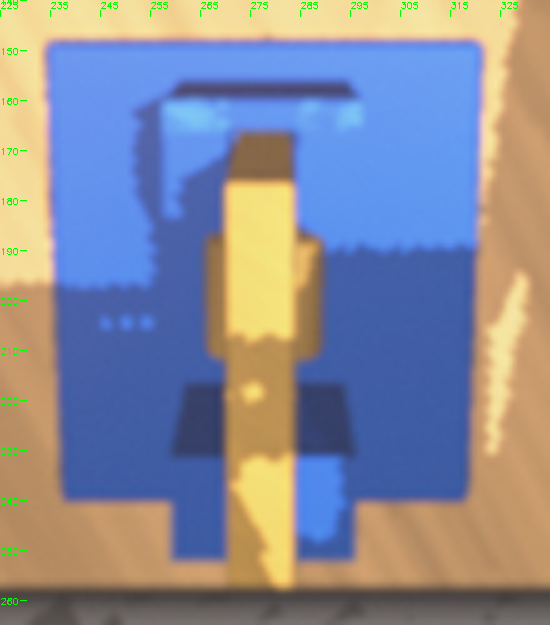

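The plate's top edge begins at row 176 and is centred at column 277, exactly as predicted. I descend and close on it.

```bash
python3 -m crank '[{"slide":[0.003,0.0004,0.05],"turn":[0,0,0],"fingers":1},{"slide":[0.003,0.0004,0.11],"turn":[0,0,0],"fingers":1},{"slide":[0.003,0.0004,0.15],"turn":[0,0,0],"fingers":1},{"slide":[0.003,0.0004,0.172],"turn":[0,0,0],"fingers":1},{"slide":[0.003,0.0004,0.172],"turn":[0,0,0],"fingers":1}]' 20
python3 -m crank '[{"slide":[0,0,0],"turn":[0,0,0],"fingers":-0.5},{"slide":[0,0,0],"turn":[0,0,0],"fingers":-0.5},{"slide":[0,0,0],"turn":[0,0,0],"fingers":-0.5},{"slide":[0,0,0],"turn":[0,0,0],"fingers":-0.5},{"slide":[0,0,0],"turn":[0,0,0],"fingers":-0.5}]' 15
python3 -c "
from h import *
go(.5439,.3331,.075,-2.0693)"
```

```text
t: 11.67
eef_pos: [0.5422, 0.3331, 0.0729]
ee_rot: [3.141, -0.002, -2.068]
force: [-0.8, -0.3, 0.3]
width: 0.0876
t: 12.08
eef_pos: [0.543, 0.3339, 0.0754]
ee_rot: [-3.141, 0.002, -2.068]
force: [-0.9, 0.2, -1.0]
width: 0.0601
t 12.08 pos [0.543  0.3339 0.0754] rot [-3.141e+00  2.000e-03 -2.068e+00] w 0.0601 F [-0.9  0.2 -1. ]
slide [0.0006, -0.0023, 0.0008] turn [-0.0001, 0.0002, 0.0003]
```

```bash
python3 -m crank '[{"slide":[0.0006,-0.0023,0],"turn":[0,0,0],"fingers":-1},{"slide":[0.0006,-0.0023,0],"turn":[0,0,0],"fingers":-1},{"slide":[0.0006,-0.0023,0],"turn":[0,0,0],"fingers":-1},{"slide":[0.0006,-0.0023,0],"turn":[0,0,0],"fingers":-1},{"slide":[0.0006,-0.0023,0],"turn":[0,0,0],"fingers":-1}]' 15
python3 -m crank '[{"slide":[0,0,0],"turn":[0,0,0],"fingers":-1},{"slide":[0,0,0],"turn":[0,0,0],"fingers":-1},{"slide":[0,0,0],"turn":[0,0,0],"fingers":-1},{"slide":[0,0,0],"turn":[0,0,0],"fingers":-1},{"slide":[0,0,0],"turn":[0,0,0],"fingers":-1}]' 15
python3 -c "
from h import *
go(.5439,.3331,.075,-2.0693)"
```

```text
t: 12.5
eef_pos: [0.5435, 0.3327, 0.0743]
ee_rot: [3.142, -0.0, -2.068]
force: [-0.9, 0.4, -0.6]
width: 0.0265
t: 12.92
eef_pos: [0.5443, 0.3323, 0.0741]
ee_rot: [-3.141, -0.0, -2.068]
force: [5.1, -1.9, -3.7]
width: 0.0104
t 12.92 pos [0.5443 0.3323 0.0741] rot [-3.141 -0.    -2.068] w 0.0104 F [ 5.1 -1.9 -3.7]
slide [-0.001, 0.0015, -0.0017] turn [-0.0002, -0.0, 0.0003]
```

```bash
python3 -m crank '[{"slide":[0,-0.0015,0],"turn":[0,0,0],"fingers":-1},{"slide":[0,-0.0015,0],"turn":[0,0,0],"fingers":-1},{"slide":[0,-0.0015,0],"turn":[0,0,0],"fingers":-1},{"slide":[0,-0.0015,-0.01],"turn":[0,0,0],"fingers":-1},{"slide":[0,-0.0015,-0.02],"turn":[0,0,0],"fingers":-1}]' 30
python3 -m crank '[{"slide":[0,0,-0.03],"turn":[0,0,0],"fingers":-1},{"slide":[0,0,-0.06],"turn":[0,0,0],"fingers":-1},{"slide":[0,0,-0.09],"turn":[0,0,0],"fingers":-1},{"slide":[0,0,-0.13],"turn":[0,0,0],"fingers":-1},{"slide":[0,0,-0.17],"turn":[0,0,0],"fingers":-1}]' 30
```

```text
t: 13.33
eef_pos: [0.5439, 0.3315, 0.0836]
ee_rot: [3.141, -0.002, -2.068]
force: [3.5, -2.0, -6.4]
width: 0.0096
t: 13.75
eef_pos: [0.5431, 0.332, 0.1694]
ee_rot: [3.14, -0.002, -2.068]
force: [0.1, 0.6, -3.1]
width: 0.0096
```

```bash
python3 -m crank '[{"slide":[0,0,-0.08],"turn":[0,0,0],"fingers":-1},{"slide":[0,0,-0.16],"turn":[0,0,0],"fingers":-1},{"slide":[0,0,-0.17],"turn":[0,0,0],"fingers":-1},{"slide":[0,0,-0.17],"turn":[0,0,0],"fingers":-1}]' 30
python3 -c "
from h import *
go(.5533,.0295,.252,-1.583)"
```

```text
t: 14.08
eef_pos: [0.5448, 0.3335, 0.258]
ee_rot: [-3.14, 0.006, -2.067]
force: [-0.9, -0.1, -5.2]
width: 0.01
t 14.08 pos [0.5448 0.3335 0.258 ] rot [-3.14   0.006 -2.067] w 0.01 F [-0.9 -0.1 -5.2]
slide [0.5265, -0.3046, 0.0093] turn [-0.0004, 0.0009, -0.0771]
```

```bash
python3 -m crank '[{"slide":[0.05,-0.029,0],"turn":[0,0,-0.008],"fingers":-1},{"slide":[0.1,-0.058,0],"turn":[0,0,-0.016],"fingers":-1},{"slide":[0.16,-0.092,0],"turn":[0,0,-0.024],"fingers":-1},{"slide":[0.22,-0.127,0.004],"turn":[0,0,-0.032],"fingers":-1},{"slide":[0.27,-0.156,0.004],"turn":[0,0,-0.04],"fingers":-1}]' 30
python3 -c "
from h import *
go(.5533,.0295,.252,-1.583)"
```

```text
t: 14.5
eef_pos: [0.5464, 0.1743, 0.2499]
ee_rot: [3.138, -0.002, -1.814]
force: [0.8, -0.4, -3.6]
width: 0.0096
t 14.5 pos [0.5464 0.1743 0.2499] rot [ 3.138e+00 -2.000e-03 -1.814e+00] w 0.0096 F [ 0.8 -0.4 -3.6]
slide [0.2778, -0.0831, -0.0039] turn [0.0006, -0.0003, -0.0368]
```

```bash
python3 -m crank '[{"slide":[0.06,-0.018,0],"turn":[0,0,-0.008],"fingers":-1},{"slide":[0.12,-0.036,-0.004],"turn":[0,0,-0.016],"fingers":-1},{"slide":[0.18,-0.054,-0.004],"turn":[0,0,-0.024],"fingers":-1},{"slide":[0.23,-0.069,-0.004],"turn":[0,0,-0.032],"fingers":-1},{"slide":[0.265,-0.08,-0.004],"turn":[0,0,-0.0368],"fingers":-1}]' 30
python3 -m crank '[{"slide":[0,0,0],"turn":[0,0,0],"fingers":-1},{"slide":[0,0,0],"turn":[0,0,0],"fingers":-1},{"slide":[0,0,0],"turn":[0,0,0],"fingers":-1},{"slide":[0,0,0],"turn":[0,0,0],"fingers":-1}]' 30
python3 -c "
from h import *
go(.5533,.0295,.252,-1.583)"
```

```text
t: 14.92
eef_pos: [0.5532, 0.0361, 0.2524]
ee_rot: [3.138, -0.0, -1.584]
force: [0.7, 0.6, -4.4]
width: 0.0096
t: 15.25
eef_pos: [0.5545, 0.0389, 0.2534]
ee_rot: [3.14, -0.0, -1.585]
force: [0.1, -0.8, -3.7]
width: 0.0097
t 15.25 pos [0.5545 0.0389 0.2534] rot [ 3.14  -0.    -1.585] w 0.0097 F [ 0.1 -0.8 -3.7]
slide [0.0188, 0.0021, 0.0029] turn [0.0002, -0.0, -0.0003]
```

```bash
python3 -m crank '[{"slide":[0.0188,0.0021,0.003],"turn":[0,0,0],"fingers":-1},{"slide":[0.0188,0.0021,0.003],"turn":[0,0,0],"fingers":-1},{"slide":[0.0188,0.0021,0.003],"turn":[0,0,0],"fingers":-1},{"slide":[0.0188,0.0021,0.003],"turn":[0,0,0],"fingers":-1},{"slide":[0.0188,0.0021,0.003],"turn":[0,0,0],"fingers":-1}]' 30
python3 -c "
from h import *
import pickle
go(.5533,.0295,.252,-1.583)
c=get_calibration('wrist');snap('wrist','w6.png');pickle.dump(c,open('w6.pkl','wb'))
im=snap('top','t7.png');crop(im,250,180,130,80,6,'pics/t7a.png')
im=snap('scene','s7.png');crop(im,200,90,120,120,5,'pics/s7a.png')"
```

```text
t: 15.67
eef_pos: [0.5538, 0.0292, 0.2528]
ee_rot: [-3.142, 0.0, -1.585]
force: [-0.8, -0.4, -2.6]
width: 0.01
t 15.67 pos [0.5538 0.0292 0.2528] rot [-3.142  0.    -1.585] w 0.01 F [-0.8 -0.4 -2.6]
slide [-0.0006, 0.001, 0.0017] turn [-0.0, 0.0, -0.0003]
```

View pics/w6.png

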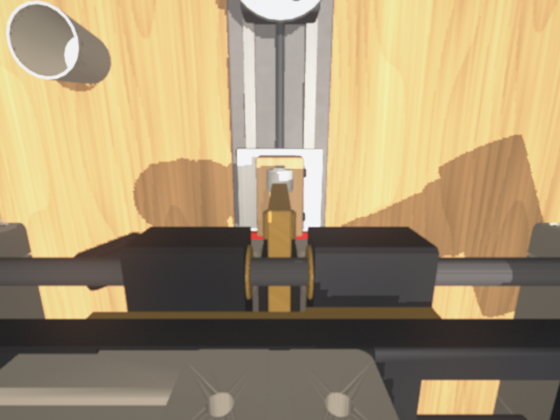

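View pics/t7.png

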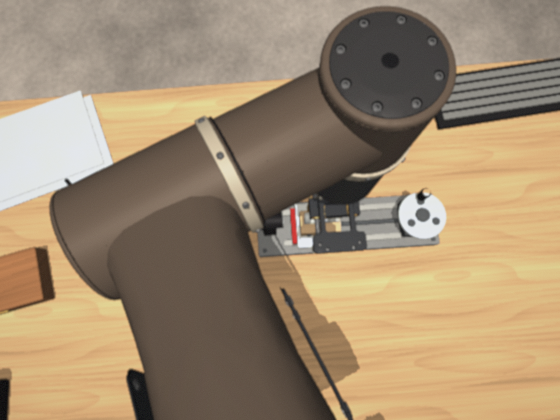

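View pics/s7a.png

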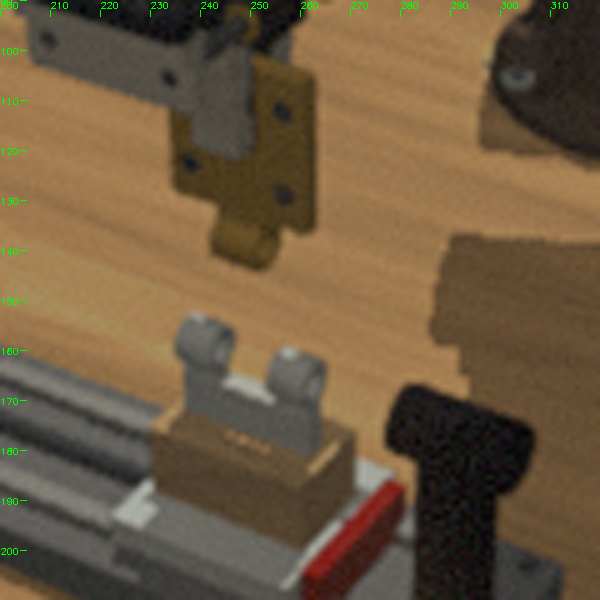

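The wrist view has the brass plate edge-on at (280,220) over the far aluminium knuckle at (281,178). The scene crop shows the brass knuckle above the gap, upright, with the carriage still at the stop. I enlarge the wrist view.

```bash
python3 - <<'E'
from h import *
im=cv2.imread('pics/w6.png');crop(im,230,145,100,90,8,'pics/w6a.png')
im=cv2.imread('pics/t7.png');crop(im,250,190,120,70,6,'pics/t7a.png')
E
```

```text
(no output)
```

View pics/w6a.png

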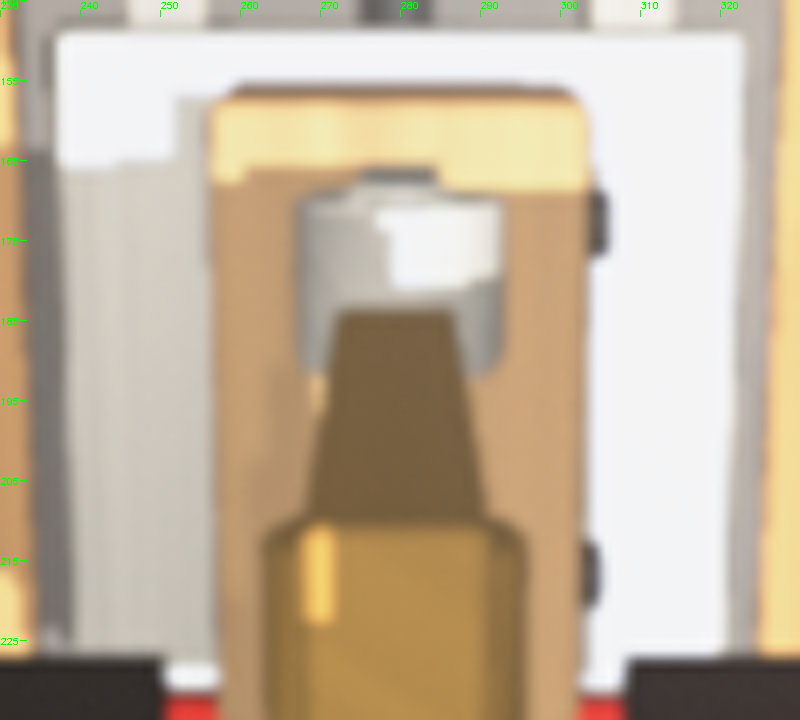

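```bash
python3 - <<'E'
from h import *
import pickle
c=pickle.load(open('w6.pkl','rb'));P=lambda *p:np.round(proj('wrist',p,c),1)
from scipy.spatial.transform import Rotation as R
print("cam",c['pose'][:3,3])
t=np.array([.5538,.0292,.2528]);yaw=-.0142
ex=np.array([np.cos(yaw),np.sin(yaw),0]);ey=np.array([-np.sin(yaw),np.cos(yaw),0]);ez=np.array([0,0,1])
L=lambda x,y,z,o:o+x*ex+y*ey+z*ez
b=t-[0,0,.0521]
for n,q in dict(lowL=(.005,-.035,.016),lowR=(-.005,-.035,.016),topL=(.005,-.035,.091),topR=(-.005,-.035,.091),kL=(.012,-.012,0),kR=(-.012,-.012,0),kbot=(0,-.012,-.012)).items():print(n,P(*L(*q,b)))
f=np.array([.552,.0302,.135])
for n,q in dict(FkL=(.012,-.025,0),FkR=(-.012,-.025,0),Ffar=(0,-.035,.012),FnearL=(.012,-.015,0)).items():print(n,P(*L(*q,f)))
E
```

```text
cam [ 0.55220266 -0.03480774  0.41080426]
lowL [269.9 181.5]
lowR [285.3 181.5]
topL [264.7 208.9]
topR [289.3 208.9]
kL [261. 210.]
kR [294.5 210. ]
kbot [277.8 206.2]
FkL [266.8 180.1]
FkR [293.  180.1]
Ffar [280.  170.7]
FnearL [267.  190.9]
```

```bash
python3 - <<'E'
from h import *
import pickle
c=pickle.load(open('w6.pkl','rb'));A=lambda u,v,z:np.round(at('wrist',u,v,z,c),4)
print("low",A(279.5,183.7,.2167),"top",A(279.5,210,.2917),"kn",A(279.4,218,.2127), "fixed far",A(280.1,179,.137))
E
```

```text
low [ 0.5521 -0.0043  0.2167] top [ 0.5523 -0.0053  0.2917] kn [0.5525 0.0199 0.2127] fixed far [0.5515 0.0039 0.137 ]
```

```bash
python3 -m crank '[{"slide":[0,0.0014,0.02],"turn":[0,0,0],"fingers":-1},{"slide":[0,0.0014,0.04],"turn":[0,0,0],"fingers":-1},{"slide":[0,0.0014,0.06],"turn":[0,0,0],"fingers":-1},{"slide":[0,0.0014,0.07],"turn":[0,0,0],"fingers":-1},{"slide":[0,0.0014,0.074],"turn":[0,0,0],"fingers":-1}]' 30
python3 -m crank '[{"slide":[0,0,0],"turn":[0,0,0],"fingers":-1},{"slide":[0,0,0],"turn":[0,0,0],"fingers":-1},{"slide":[0,0,0],"turn":[0,0,0],"fingers":-1}]' 30
python3 -c "
from h import *
import pickle
go(.5531,.0295,.187,-1.583)
c=get_calibration('wrist');im=snap('wrist','w8.png');pickle.dump(c,open('w8.pkl','wb'));crop(im,230,145,100,90,8,'pics/w8a.png')
im=snap('top','t8.png');crop(im,280,190,90,70,8,'pics/t8a.png')
im=snap('scene','s8.png');crop(im,205,100,90,100,6,'pics/s8a.png')"
```

```text
t: 16.23
eef_pos: [0.5522, 0.0286, 0.2139]
ee_rot: [3.139, -0.001, -1.585]
force: [-0.6, 0.7, -3.7]
width: 0.0097
t: 16.48
eef_pos: [0.5534, 0.0289, 0.2163]
ee_rot: [-3.141, 0.0, -1.585]
force: [-0.1, -0.1, -3.9]
width: 0.0099
t 16.48 pos [0.5534 0.0289 0.2163] rot [-3.141  0.    -1.585] w 0.0099 F [-0.1 -0.1 -3.9]
slide [-0.0011, 0.0007, 0.0586] turn [-0.0001, 0.0, -0.0003]
```

View pics/w8a.png

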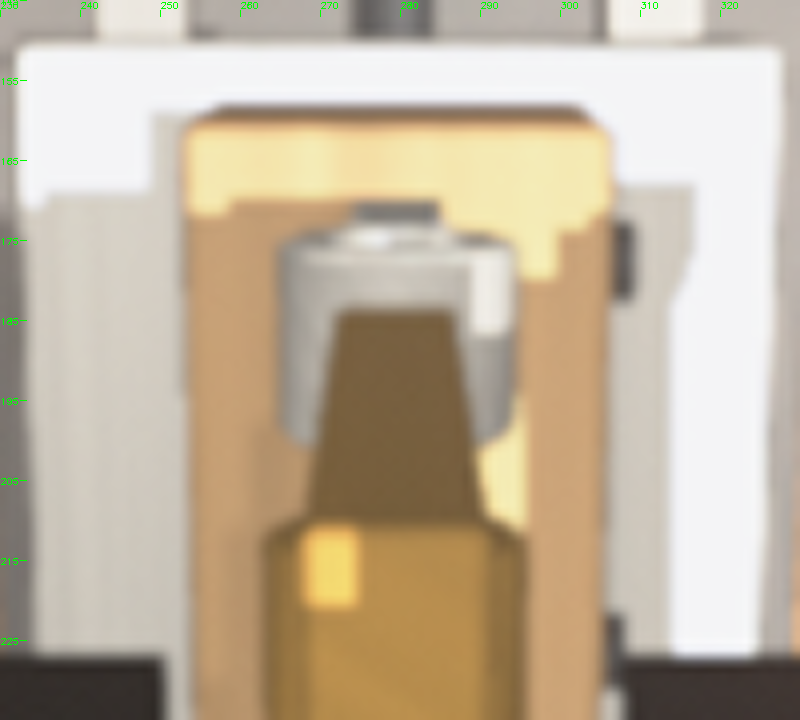

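View pics/s8a.png

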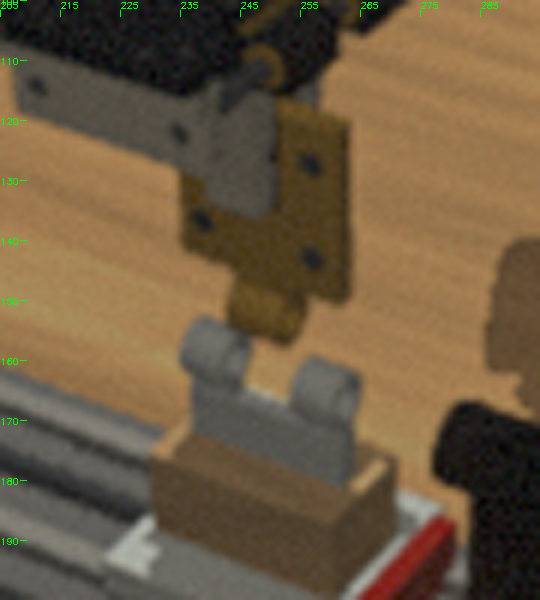

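View pics/t8a.png

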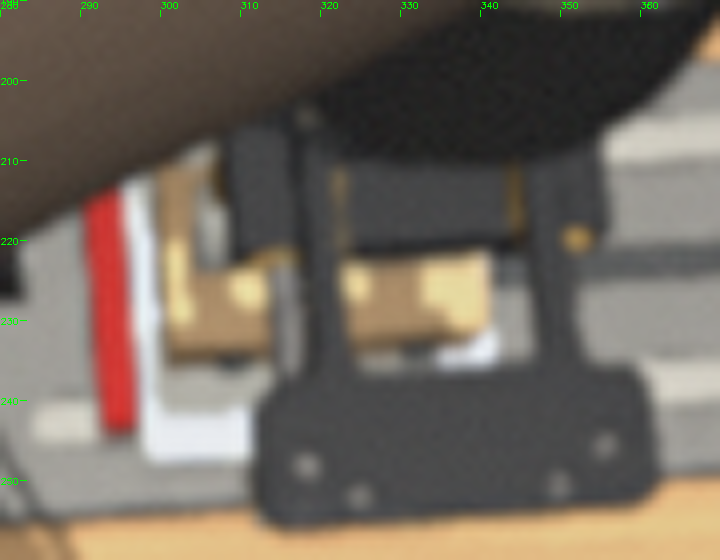

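```bash
python3 - <<'E'
from h import *
import pickle
c=pickle.load(open('w8.pkl','rb'));A=lambda u,v,z:np.round(at('wrist',u,v,z,c),4)
print("cam",c['pose'][:3,3])
print("low",A(279.5,183.7,.1802),"top",A(279.4,210.3,.2552),"kn",A(279.3,220,.175), "fixed far",A(279.6,186,.137),"jamb",A((186/8+230+609/8+230)/2,162,.096),A((190/8+230+606/8+230)/2,220,.096),"edge near",A(279.6,200,.137),"far",A(279.6,175.5,.137))
E
```

```text
cam [ 0.55171091 -0.03504717  0.37422953]
low [ 0.5518 -0.0046  0.1802] top [ 0.5519 -0.0055  0.2552] kn [0.5523 0.0213 0.175 ] fixed far [0.5517 0.0041 0.137 ] jamb [ 0.5513 -0.0113  0.096 ] [0.5521 0.0437 0.096 ] edge near [0.5519 0.0154 0.137 ] far [ 0.5516 -0.0043  0.137 ]
```

Leaf and fixed leaf agree in the same picture within about 0.3 mm across and 0.5 mm along. I lower slowly.

```bash
python3 -m crank '[{"slide":[-0.0008,0.0003,0.006],"turn":[0,0,0],"fingers":-1},{"slide":[-0.0008,0.0003,0.013],"turn":[0,0,0],"fingers":-1},{"slide":[-0.0008,0.0003,0.02],"turn":[0,0,0],"fingers":-1},{"slide":[-0.0008,0.0003,0.026],"turn":[0,0,0],"fingers":-1},{"slide":[-0.0008,0.0003,0.03],"turn":[0,0,0],"fingers":-1}]' 30
python3 -m crank '[{"slide":[0,0,0.004],"turn":[0,0,0],"fingers":-1},{"slide":[0,0,0.008],"turn":[0,0,0],"fingers":-1},{"slide":[0,0,0.013],"turn":[0,0,0],"fingers":-1},{"slide":[0,0,0.018],"turn":[0,0,0],"fingers":-1},{"slide":[0,0,0.022],"turn":[0,0,0],"fingers":-1}]' 30
python3 -m crank '[{"slide":[0,0,0],"turn":[0,0,0],"fingers":-1},{"slide":[0,0,0],"turn":[0,0,0],"fingers":-1},{"slide":[0,0,0],"turn":[0,0,0],"fingers":-1}]' 30
python3 -c "
from h import *
go(.5531,.0293,.187,-1.583)"
```

```text
t: 17.05
eef_pos: [0.5527, 0.0292, 0.2001]
ee_rot: [3.141, -0.0, -1.585]
force: [0.2, 0.1, -3.1]
width: 0.0099
t: 17.47
eef_pos: [0.5529, 0.0293, 0.1895]
ee_rot: [3.141, -0.0, -1.585]
force: [1.0, -1.0, -4.1]
width: 0.0095
t: 17.72
eef_pos: [0.553, 0.0293, 0.19]
ee_rot: [-3.141, -0.0, -1.585]
force: [0.3, 0.1, -4.1]
width: 0.0096
t 17.72 pos [0.553  0.0293 0.19  ] rot [-3.141 -0.    -1.585] w 0.0096 F [ 0.3  0.1 -4.1]
slide [-0.0, -0.0001, 0.0059] turn [-0.0, -0.0, -0.0003]
```

```bash
python3 -m crank '[{"slide":[0,0,0.002],"turn":[0,0,0],"fingers":-1},{"slide":[0,0,0.0035],"turn":[0,0,0],"fingers":-1},{"slide":[0,0,0.0054],"turn":[0,0,0],"fingers":-1},{"slide":[0,0,0.0054],"turn":[0,0,0],"fingers":-1},{"slide":[0,0,0.0054],"turn":[0,0,0],"fingers":-1}]' 30
python3 -m crank '[{"slide":[0,0,0],"turn":[0,0,0],"fingers":-1},{"slide":[0,0,0],"turn":[0,0,0],"fingers":-1}]' 30
python3 -c "
from h import *
import pickle
go(.5531,.0293,.187,-1.583)
c=get_calibration('wrist');im=snap('wrist','w9.png');pickle.dump(c,open('w9.pkl','wb'));crop(im,230,145,100,90,8,'pics/w9a.png')
im=snap('scene','s9.png');crop(im,215,120,70,70,8,'pics/s9a.png')
go(.5531,.0293,.187,-1.583)"
```

```text
t: 18.13
eef_pos: [0.5529, 0.0293, 0.1871]
ee_rot: [3.141, -0.0, -1.585]
force: [-0.4, -0.7, -4.4]
width: 0.0098
t: 18.3
eef_pos: [0.553, 0.0293, 0.1872]
ee_rot: [-3.142, 0.0, -1.585]
force: [1.0, -0.5, -3.7]
width: 0.0104
t 18.3 pos [0.553  0.0293 0.1872] rot [-3.142  0.    -1.585] w 0.0104 F [ 1.  -0.5 -3.7]
slide [-0.0001, -0.0003, 0.0004] turn [-0.0, 0.0, -0.0004]
t 18.4 pos [0.553  0.0293 0.1872] rot [-3.141  0.    -1.585] w 0.0098 F [ 0.1  0.5 -3.9]
slide [-0.0, -0.0002, 0.0004] turn [-0.0, 0.0, -0.0004]
```

View pics/w9a.png

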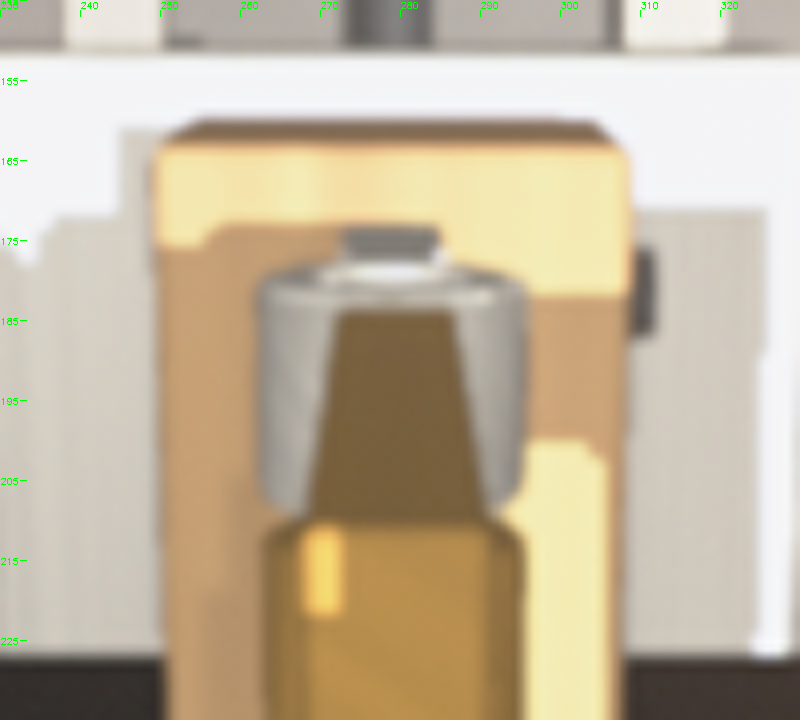

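View pics/s9a.png

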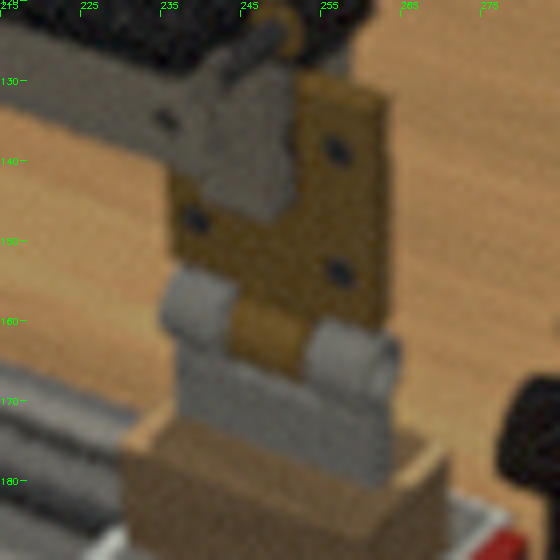

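```bash
python3 - <<'E'
from h import *
im=cv2.imread('pics/s9.png');im=cv2.convertScaleAbs(im,alpha=1.7);crop(im,228,145,42,32,18,'pics/s9b.png')
f=np.array([.553,.0293,.135]);y=np.array([.0125,1,0])
for q in(-.035,-.015,-.012,.012,.015,.035):
    print(q,np.round(proj('scene',f+y*q),1))
print("1mm z:",proj('scene',f+[0,0,.001])-proj('scene',f))
E
```

```text
-0.035 [236.7 156.5]
-0.015 [243.9 159.2]
-0.012 [245.  159.6]
0.012 [253.8 162.9]
0.015 [255.  163.3]
0.035 [262.4 166.1]
1mm z: [-0.01115195 -0.35166924]
```

View pics/s9b.png

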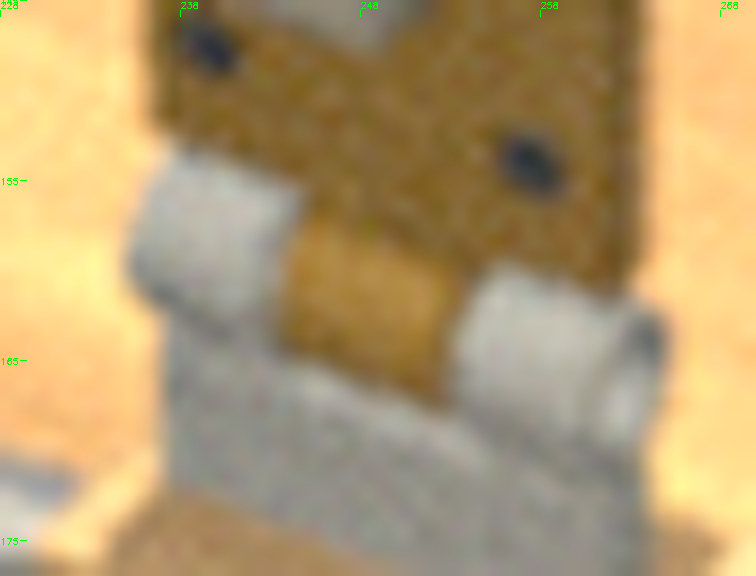

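```bash
python3 - <<'E'
from h import *
import pickle
c=pickle.load(open('w9.pkl','rb'));A=lambda u,v,z:np.round(at('wrist',u,v,z,c),4)
print("fixed far face",A(279,180.5,.135),"near",A(279,206.5,.135),"brass face",A(279,213,.135),"plate low",A(279.5,183.7,.151),"top",A(279.4,210.2,.226),"kn x",A(279.2,215,.135),A(279.0,195,.135))
E
```

```text
fixed far face [ 0.5516 -0.004   0.135 ] near [0.5519 0.0147 0.135 ] brass face [0.5519 0.0196 0.135 ] plate low [ 0.5513 -0.0042  0.151 ] top [ 0.5515 -0.0051  0.226 ] kn x [0.5518 0.021  0.135 ] [0.5517 0.0064 0.135 ]
```

```bash
python3 -m crank '[{"slide":[0,0,0],"turn":[0,0,0],"fingers":-1},{"slide":[0,0,0],"turn":[0,0,0],"fingers":-1},{"slide":[0,0,0],"turn":[0,0,0],"fingers":-1}]' 30; python3 -c "
from station import *
print(job_done())"
```

```text
t: 18.65
eef_pos: [0.553, 0.0293, 0.1872]
ee_rot: [-3.142, 0.0, -1.585]
force: [-0.2, -0.2, -4.0]
width: 0.0096
the job is handed in; nothing more can be done
None
```

I wound the handwheel clockwise about 421° by its knob until the carriage met the red stop. Then I lifted the brass leaf out of its rest and lowered it into the gap between the aluminium knuckles. I handed the job in at about 18.7 s with the leaf hanging still in the gripper. No verdict is reported, so what follows is my own measurement.

- **Carriage home:** the knob stopped moving with about 13 N on the wheel, and the top picture showed the plate touching the stop. Later pictures, up to the final one, showed nothing to suggest it had moved.
- **Alignment across and along:** the last wrist picture put the two bore centres within about 0.5 mm across and 1 mm along. The brass knuckle looked level with the aluminium ones in the scene picture, within about 1 mm.
- **Not touching:** the wrist force stayed at about 4 N, the leaf's weight, from before the insertion to hand-in. I take that to mean it is not resting on the aluminium leaf.

**Disagreements:**
- The wrist camera read 1–2 mm off from where the arm felt the wheel and the leaf, and the top and scene cameras were 4–13 mm off. I placed the leaf by comparing both parts in the same wrist picture.
- Some individual edge readings along the bore differed by up to 2 mm.
- The leaf's height relies mainly on the arm's own position reading, because the pictures are a weaker check there.

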